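# Set the dispenser's volume sleeve and load the tube cassette

### The arm

A 6-joint arm with a two-finger parallel gripper is mounted at the origin on the work surface. World frame = base frame: x ahead of the robot, y to its left, z up, the work surface at z = 0. Lengths are in m, angles in rad, forces in N, time in s.
With the tool pointing down it reaches from about 0.25 to 0.725 m from the base axis. Payload 4 kg.
Tool frame: the origin (TCP) lies at the very end of the fingers, on their centre line; the grasp point (between the pads) lies 19 mm behind it; z points along the fingers, y is the line along which they close (so a half turn about z gives the same grasp; the last joint's range is limited). The gripper opens to 85 mm and grips with 20 to 120 N. Pads are 22 mm wide; open, the fingers measure 114 mm over their backs; the gripper's body (76 mm by 85 mm) begins 54 mm behind the grasp point. The pads swing forward as they close: fully open they stand 13 mm farther back than shut.
Start: joints at [1.332, 0.241, 0.005, 1.335, 0, 1.571], TCP at [0.118, 0.486, 0.199] pointing down, gripper open.
Joint ranges: [-2.72, 2.72], [-1.05, 1.87], [-1.09, 1.28], [-1.99, 2.15], [-1.42, 1.44], [-3.14, 3.14]. Speed limits (rad/s): [2.79, 2.79, 3.14, 3.14, 3.14, 3.14].

### API

Orientations are given as a unit quaternion [x, y, z, w].
In Python, from workcell import monitor, viewer, job gives the robot as it stands.
- The arm moves only by the tool arm_command, never from a script. Its argument "increments" is a list of rows, each an object of numbers: "dx", "dy", "dz": the shift along the tool's x, y, z in cm; "wx", "wy", "wz": the turn, a rotation vector about the tool's x, y, z in rad; "grip": the finger opening in cm, from 0 to 8.54. In form: [{"dx": .., "dy": .., "dz": .., "wx": .., "wy": .., "wz": .., "grip": ..}, ...]. A call has 1 to 10 rows; each row is the pose to reach, as a shift and turn from the pose commanded when the call began, along the tool's axes at that moment; what a row does not reach only later rows make up. A row lasts 1/10 s, in which the tool goes at most 50 mm and 8.59 degrees, less where a joint would pass 70% of its speed; a pose out of reach is approached as far as the arm can. A call with a gripper value outside its range is refused whole. The fingers move at their own pace and stop on an object; the grip force is fixed at half the most. Time passes only in rows, so rows that repeat a pose let the fingers close. It gives the time, the measured TCP pose, the force, the opening and the grip force at its end, in the units of the state.
- monitor.get_obs(): the state, without advancing time (a new reading comes with each control period).
- viewer.camera(name): name is "scene" or "top" or "wrist"; returns (picture, depth): 400x640x3 uint8, red, green, blue; 400x640 float32, m along the optical axis (not along the pixel's ray), 0 where there is no reading.
- viewer.get_calibration(name): a dict with "fovy" (degrees; the focal length in pixels is half the picture's height over the tangent of half this angle, whatever the lens; pixels are square), "cx", "cy" (the principal point, pixels), "dist_coeffs" ([k1, k2, p1, p2, k3] as OpenCV has them; the pictures are not rectified), "view" (4x4, takes a point from world to camera coordinates). Camera axes: x right, y up, looking along -z (the intrinsics and any distortion apply to the point x, -y, -z); pixel columns grow to the right and rows downward; lengths in m; the calibration is good to about 2 mm. A picture is of the moment at which its call begins: read the wrist's pose just before it. get_calibration takes no time and is no camera call; for the wrist camera it gives the pose at the moment of the call.
- job.job_done(): hands the job in; it is judged then, once.
The state is a dict: "clock": time; "joint_pos": joint angles; "joint_vel": joint speeds; "tau": joint torques, N m; "eef_pos": TCP position; "tool_rot": TCP orientation; "ft_force": force on the tool from outside, world axes, zero at the start; "ft_torque": the same for the moment, N m; "grip_width": finger opening in m; "grasp_force": force on a finger pad.
Only numpy, scipy, OpenCV 4.12 (cv2) and the standard library are available. Lean on these libraries where they do the work, as an engineer would, in place of code of your own. Each camera call takes 0.05 s, during which the arm holds its last target. There are 200 camera calls.

### The job

Get the filling station ready for the next batch: first turn the dispenser's ribbed volume sleeve until it clicks to rest at 8 on its scale. Only then take the long, narrow tube cassette (the white one with one row of tubes and a tab at its tail) and slide it, tab last, into the dock under the spout until it stops fully home. Keep the cassette upright and leave everything else on the bench where it stands.

Things in the scene. Friction and masses are not known exactly. Their poses are not given: they have to be found in the camera images.
- station: fixed filling station: a white dock and, beside it, a brown bottle (90 mm across, axis at x = 60, y = -95 mm, on a plate 8 mm high reaching 65 mm round it) with the dispenser on top. Origin: on the bench at the centre of the dock's mouth; +x points into the dock, the way the cassette slides; z up
- dock_mouth (a point): centre of the dock's mouth, 26 mm above the bench, axes as the station's. The dock is a tunnel on the bench, 120 mm deep to its end wall, inside 53 mm wide, 52 mm high; walls and roof 6 mm; the roof has a 22 mm slot along the middle. Two guide plates, 50 mm high, flare from the mouth to 18 mm before it, there 66 mm apart and 77 mm over their outsides
- spout_tip (a point): lower end of the dispenser's spout, 72 mm above the bench over the dock's middle, 60 mm past the mouth. The spout is 11 mm thick, rises to z = 146 mm and runs level from there to the dispenser
- sleeve (a joint): turn of the sleeve, rad: 0 at value 0, growing counter-clockwise seen from above; 20 degrees (0.3491) a step, values 0 to 10, a detent at each (0.25 N m), stops at the ends. Eleven black lines on the white disc turn past a fixed black pointer at the station's -y side; values follow clockwise. Lines 0, 5, 10 are long; 0 has no dot, 5 one, 10 two, just beyond the line
- sleeve_grip (a point): point on the sleeve's axis (the bottle's axis), 193 mm above the bench, at the height to grip; it turns with the sleeve. The ribbed grey grip is 50 mm across, z = 169 to 213 mm; below it the white scale disc, 91 mm across, top at z = 169 mm; above it a plunger, 28 mm across, up to z = 233 mm
- drying_tube (a point): top of the clear upright drying tube, 22 mm across, 213 mm above the bench, at the station's x = 126, y = -95 mm, 66 mm from the sleeve's axis: open fingers must keep clear of it when they go down to the sleeve
- cassette: white tube cassette, loose: 132 mm long (x), 50 wide (y), 36 high, 0.25 kg, one row of five glass tube mouths up to z = 47 mm. Origin: centre of its underside; +x is the front, which goes in first. At the tail a tab, x = -66 to -58 mm, 32 mm wide, up to z = 66 mm, too tall for the dock. Fully home the origin is 54 mm past the mouth and the last 12 mm stay outside
- wide_rack: look-alike white tube rack, not the cassette: 100 x 76 mm, 36 mm high, two rows of three tube mouths (47 mm to their tops), no tab. Origin: centre of its underside. Leave alone
- beaker: glass beaker, 68 mm across, 85 mm high, beside the approach to the dock. Origin: centre of its underside. Leave alone
- jar: glass jar with screw cap, 60 mm across, 85 mm high, on the other side of the approach to the dock. Origin: centre of its underside. Leave alone
- wash_bottle: white bottle, 64 mm across, 190 mm high. Origin: centre of its underside. Leave alone
- dishes: stack of four clear culture dishes, 90 mm across, 60 mm high. Origin: centre of its underside. Leave alone
- tip_box: blue box with white lid, 85 x 125 mm, 62 mm high. Origin: centre of its underside. Leave alone
Things that resemble listed ones, but are neither listed nor needed, are in the scene too. Leave any green look-alike of the cassette alone.

How it is judged:
By the outcome, as a careful person would: the job done as asked, in the order asked, and still so for the second after the job is handed in, with the robot touching nothing.
It also fails if it takes over 72 s, if anything falls off the work surface, if the arm or the gripper's body presses on something with over 40 N, if the wrist force passes 120 N, or if a joint passes its speed limit or range.

## Working session

There is one attempt and no reset: what is moved stays moved. The work goes in short steps, Python scripts to look and compute and a tool call to move; the robot and the scene stay as the last step left them, time stands still between calls to the robot, and variables do not carry over. Pictures are saved under pics/ and viewed, at most 10 in all, crops included, and the job is handed in when it is done.

Besides the shell and the picture viewer there is one more tool, called after "Call:" by a JSON object that holds its "fn" and its "kwargs", one argument or row to a line. arm_command: Moves the arm, as the interface text tells. Its arguments: {"type":"object","properties":{"increments":{"type":"array","items":{"type":"object","properties":{"dx":{"type":"number"},"dy":{"type":"number"},"dz":{"type":"number"},"wx":{"type":"number"},"wy":{"type":"number"},"wz":{"type":"number"},"grip":{"type":"number"}}}}},"required":["increments"]}

```bash
mkdir -p pics; cat > h.py <<'E'
import numpy as np, cv2
from workcell import monitor, viewer, job
from scipy.spatial.transform import Rotation as R
def K(c):
    f=200/np.tan(np.radians(c['fovy'])/2)
    return np.array([[f,0,c['cx']],[0,f,c['cy']],[0,0,1.]])
def grab(n):
    c=viewer.get_calibration(n); p,d=viewer.camera(n)
    np.savez('pics/%s.npz'%n,p=p,d=d,c=np.array([c],dtype=object)); return p,d,c
def load(n):
    z=np.load('pics/%s.npz'%n,allow_pickle=True); return z['p'],z['d'],z['c'][0]
def cloud(d,c,uv=None):
    if uv is None:
        v,u=np.mgrid[0:d.shape[0],0:d.shape[1]]; uv=np.stack([u,v],-1).reshape(-1,2)
    uv=np.asarray(uv,float)
    z=d[uv[:,1].astype(int),uv[:,0].astype(int)]
    n=cv2.undistortPoints(uv.reshape(-1,1,2),K(c),np.array(c['dist_coeffs'],float)).reshape(-1,2)
    P=np.c_[n[:,0]*z,-n[:,1]*z,-z,np.ones(len(z))]
    return (P@np.linalg.inv(np.array(c['view'])).T)[:,:3]
def ray(c,uv,h):
    n=cv2.undistortPoints(np.array(uv,float).reshape(-1,1,2),K(c),np.array(c['dist_coeffs'],float)).reshape(-1,2)
    T=np.linalg.inv(np.array(c['view'])); o=T[:3,3]
    D=np.c_[n[:,0],-n[:,1],-np.ones(len(n))]@T[:3,:3].T
    return o+D*((h-o[2])/D[:,2])[:,None]
def proj(c,P):
    P=np.atleast_2d(P); Q=np.c_[P,np.ones(len(P))]@np.array(c['view']).T
    q=np.c_[Q[:,0],-Q[:,1],-Q[:,2]]
    return cv2.projectPoints(q,np.zeros(3),np.zeros(3),K(c),np.array(c['dist_coeffs'],float))[0].reshape(-1,2)
def save(fn,p): cv2.imwrite('pics/'+fn,p[:,:,::-1])
def crop(p,u0,v0,u1,v1,s): return cv2.resize(p[v0:v1,u0:u1],None,fx=s,fy=s,interpolation=cv2.INTER_CUBIC)
E
python3 - <<'E'
from h import *
for n in('top','scene'):
    p,d,c=grab(n); save(n+'0.png',p); print(n,np.round(np.linalg.inv(c['view'])[:3],3),c['fovy'],c['dist_coeffs'])
o=monitor.get_obs(); print(o)
E
```

```text
top [[-0.125  0.969 -0.214  0.274]
 [-0.992 -0.124  0.022  0.009]
 [-0.005  0.215  0.977  1.361]] 52.86648324938788 [-0.04477325  0.          0.          0.          0.        ]
scene [[ 0.134 -0.648  0.749  1.497]
 [ 0.991  0.099 -0.092 -0.121]
 [-0.014  0.755  0.656  0.986]] 44.54736853906812 [-0.03195402  0.          0.          0.          0.        ]
{'clock': 0.1, 'joint_pos': array([ 1.33201219e+00,  2.41356793e-01,  3.85450232e-03,  1.33519876e+00,
       -1.51122123e-05,  1.57081800e+00]), 'joint_vel': array([-0.00056771, -0.00106335,  0.00471175, -0.0008921 , -0.00103899,
       -0.0006493 ]), 'tau': array([ 5.88897456e-05, -3.73138833e+01,  2.53010023e+01,  1.08678045e-02,
       -7.25249424e-05, -6.66893740e-07]), 'eef_pos': array([0.11811702, 0.48520139, 0.19859077]), 'tool_rot': array([ 1.19119326e-01,  9.92879489e-01, -9.46485401e-04, -1.05922188e-04]), 'ft_force': array([-0.93189171, -0.08536399,  0.10190045]), 'ft_torque': array([-0.0091617 , -0.05688627,  0.01211495]), 'grasp_force': 0.0, 'grip_width': 0.08531753851118157}
```

View pics/top0.png

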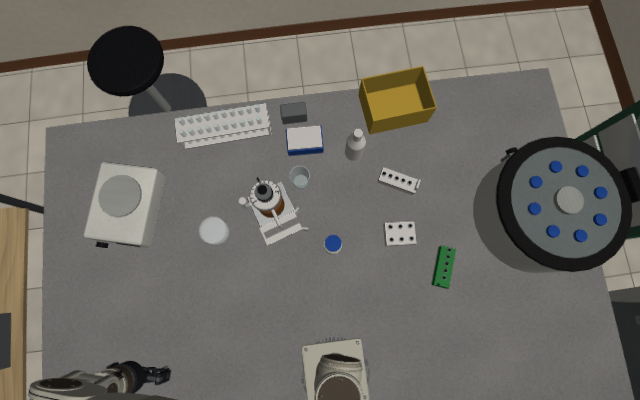

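View pics/scene0.png

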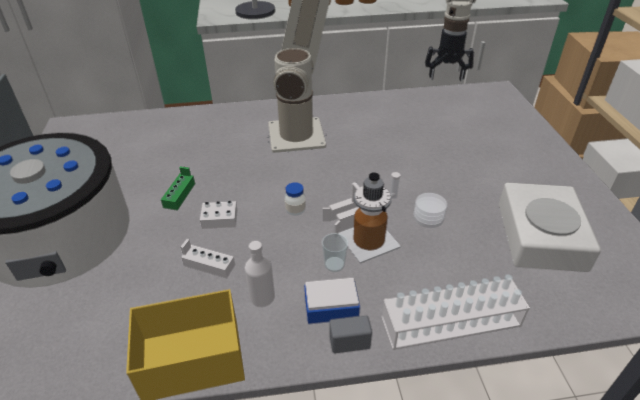

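The arm is at left. The cassette candidates in the top view are the white single-row one at (399,180) with a tab on its right end, the wide rack with two rows at (400,233), and the green one at (444,267). By the description I choose (399,180). The station is at about (275,210), and the tall white rack at (222,125) is not relevant. Next I check the choice and the station in close crops.

```bash
python3 - <<'E'
from h import *
p,d,c=load('top'); q,e,g=load('scene')
a=crop(p,230,160,330,260,4); b=crop(p,360,150,460,250,4)
a2=crop(q,315,165,405,265,4)[:,:360]; b2=crop(q,170,225,260,285,4)
im=np.zeros((600,800,3),np.uint8)
im[:400,:400]=a; im[:400,400:]=b; im[400:,:]=0
im[400:600,400:760]=b2[:200]
save('cr1.png',im)
save('cr2.png',crop(q,315,165,415,265,6))
E
```

```text
(no output)
```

View pics/cr1.png

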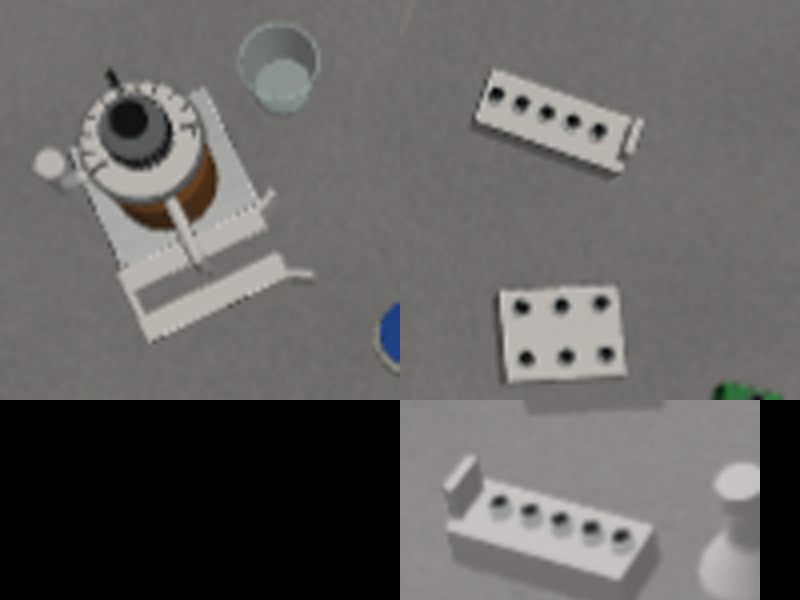

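View pics/cr2.png

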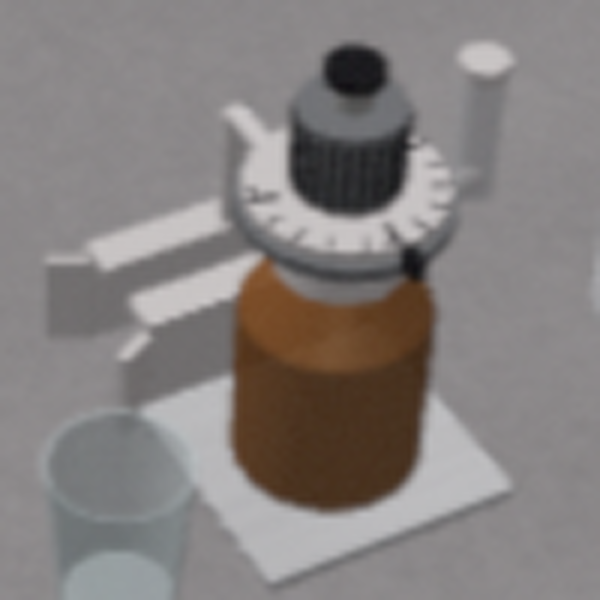

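The crops confirm the choice. The white cassette at top-view pixel (399,180) has one row of five tubes and its tab at (418,184). The dock mouth faces right in the top view, and its guides flare at about (298,208) and (305,228). The pointer is at about (258,179), and the drying tube's top is at (242,201). Now I measure from depth.

```bash
python3 - <<'E'
from h import *
p,d,c=load('top'); P=cloud(d,c).reshape(400,640,3)
def reg(u0,v0,u1,v1,z0,z1):
    Q=P[v0:v1,u0:u1].reshape(-1,3); return Q[(Q[:,2]>z0)&(Q[:,2]<z1)]
print('floor',np.percentile(P[260:300,200:280,2],[5,50,95]))
def rect(Q,n):
    (cx,cy),(w,h),a=cv2.minAreaRect((Q[:,:2]*1000).astype(np.float32)); print(n,len(Q),np.round([cx,cy,w,h,a],1), np.round(np.median(Q,0)*1000,1))
rect(reg(255,212,305,248,.052,.064),'roof')
rect(reg(370,160,425,200,.028,.042),'cas'); 
t=reg(370,160,425,200,.055,.075); rect(t,'tab')
rect(reg(375,215,425,252,.028,.042),'rack')
for n,r in dict(drying=(234,193,250,209,.2,.225),disc=(240,175,285,215,.16,.175),plunger=(250,175,275,200,.222,.24),grip=(250,175,275,200,.2,.222),beaker=(288,164,312,190,.02,.1),jar=(322,232,345,256,.06,.1),wash=(345,125,368,163,.1,.2),dish=(198,215,232,246,.03,.08)).items():
    Q=reg(*r)
    if len(Q)>3: rect(Q,n)
E
```

```text
floor [-0.0039849   0.00054747  0.00509428]
roof 514 [495.3 126.2 110.7 126.9  18.9] [470.8 119.8  57.8]
cas 445 [ 591.2 -296.2  132.    52.5   62.1] [ 590.1 -294.9   35.4]
tab 25 [ 562.1 -351.8    8.3   31.5   64.9] [ 561.4 -350.8   63.5]
rack 581 [ 410.7 -270.6  101.1   76.9   85.8] [ 409.5 -268.8   35.3]
drying 48 [543.4 209.1  19.7  20.6  37.5] [543.2 208.2 213.3]
disc 502 [565.3 148.7 102.2  98.2  71.6] [554.4 143.9 168.6]
plunger 78 [565.  146.3  27.3  24.7  37.2] [564.8 146.  233. ]
grip 155 [564.4 145.9  48.9  50.5  43.6] [557.7 141.  212.2]
beaker 242 [635.3  37.6  66.1  65.7  84.3] [652.5  37.   63.4]
jar 233 [400.9 -42.6  51.7  51.4  17. ] [400.  -42.2  84.3]
wash 337 [ 713.  -158.7   61.6   52.3   62.1] [ 708.3 -156.7  132.7]
dish 619 [495.5 341.2  87.3  87.5  40.4] [492.9 338.8  59.4]
```

```bash
python3 - <<'E'
from h import *
p,d,c=load('top'); P=cloud(d,c).reshape(400,640,3)
Q=P[205:250,250:310].reshape(-1,3)*1000; Q=Q[(Q[:,2]>53)&(Q[:,2]<63)]
y=np.radians(108.9); o=np.array([494.5,58.4]); L=(Q[:,:2]-o)@np.array([[np.cos(y),-np.sin(y)],[np.sin(y),np.cos(y)]])
m=(abs(L[:,1])<45)&(L[:,0]>-30)&(L[:,0]<150); L=L[m]
print(np.round(np.percentile(L,[1,3,50,97,99],axis=0),1))
ims=[]
ax=np.array([.5648,.146]); phi=np.radians(np.arange(180,-180,-.5))  # rel to pointer, CCW positive; left=+180
r=np.arange(.056,.022,-.0003)
for n in('top','scene'):
    p,d,c=load(n)
    g=np.radians(18.9)+phi[None]; X=np.stack([ax[0]+r[:,None]*np.cos(g),ax[1]+r[:,None]*np.sin(g),np.full((len(r),len(phi)),.169)],-1)
    uv=proj(c,X.reshape(-1,3)).reshape(len(r),len(phi),2).astype(np.float32)
    I=cv2.remap(p,uv[...,0],uv[...,1],cv2.INTER_CUBIC)
    I=cv2.resize(I,(720,226)); 
    for a in range(-180,181,20): cv2.line(I,(int((180-a)*2),0),(int((180-a)*2),8 if a else 20),(255,0,0),1)
    ims.append(I)
save('pol.png',np.vstack(ims))
E
```

```text
[[  2.1 -32.4]
 [  4.5 -31. ]
 [ 65.8  11.7]
 [124.   31.9]
 [126.4  32.3]]
```

View pics/pol.png

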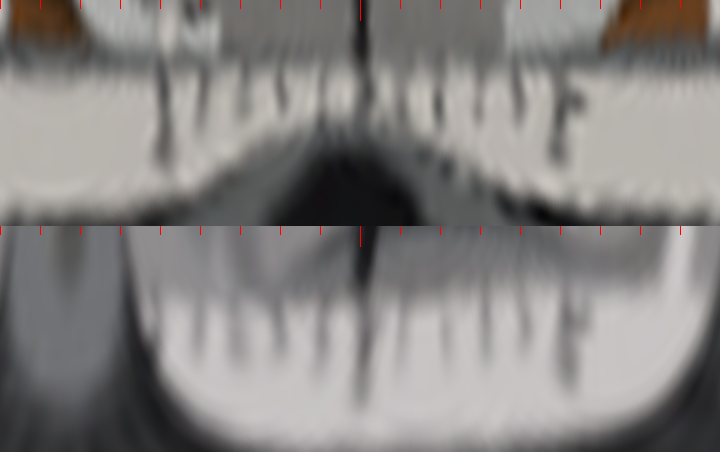

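Left is counter-clockwise. The long lines sit at +100° (no dot), 0° and −100° (dotted), so line 5 is at the pointer. The sleeve therefore needs +60° counter-clockwise. The dock pose agrees with the roof fit: origin about (494.5, 58.4) mm, yaw 108.9°.

```bash
cat >> h.py <<'E'
def plan(xyz_mm,psi):
    """increments (cm, rad) from measured pose to TCP at xyz, tool down, tool y pointing along yaw psi deg"""
    o=monitor.get_obs(); R0=R.from_quat(o['tool_rot']); a=np.radians(psi)
    y=np.array([np.cos(a),np.sin(a),0]); z=np.array([0,0,-1.]); x=np.cross(y,z)
    R1=R.from_matrix(np.c_[x,y,z]); d=R0.inv().apply(np.array(xyz_mm)/1000-o['eef_pos'])*100
    w=(R0.inv()*R1).as_rotvec(); print('d',np.round(d,2),'w',np.round(w,3),'|',np.round(o['eef_pos']*1000,1),'psi',np.round(np.degrees(np.arctan2(*R0.as_matrix()[1::-1,1])),1),'F',np.round(o['ft_force'],1),'t',round(o['clock'],2),'j',np.round(o['joint_pos'],2),'grip',round(o['grip_width']*1000,1))
def st(x,y):
    a=np.radians(108.9); return 494.5+x*np.cos(a)-y*np.sin(a), 58.4+x*np.sin(a)+y*np.cos(a)
E
python3 - <<'E'
from h import *
plan([565,146,300],-11.1)
print(st(60,-95))
E
```

```text
d [-51.44 -22.41 -10.1 ] w [-2.000e-03  1.000e-03  1.526e+00] | [118.1 485.2 198.6] psi 76.3 F [-0.9 -0.1  0.1] t 0.1 j [ 1.33  0.24  0.    1.34 -0.    1.57] grip 85.3
(np.float64(564.9430639967278), np.float64(145.9372762584769))
```

Call:
{"fn": "arm_command", "kwargs": {
  "increments": [
    {"dz":-5,"grip":8.5},
    {"dz":-10.1,"wz":0.1,"grip":8.5},
    {"dx":-5,"dy":-2.2,"dz":-10.1,"wz":0.2,"grip":8.5},
    {"dx":-9,"dy":-4,"dz":-10.1,"wz":0.3,"grip":8.5},
    {"dx":-13,"dy":-6,"dz":-10.1,"wz":0.4,"grip":8.5},
    {"dx":-17,"dy":-8,"dz":-10.1,"wz":0.5,"grip":8.5},
    {"dx":-21,"dy":-9.5,"dz":-10.1,"wz":0.62,"grip":8.5},
    {"dx":-25,"dy":-11,"dz":-10.1,"wz":0.75,"grip":8.5},
    {"dx":-29,"dy":-12.5,"dz":-10.1,"wz":0.87,"grip":8.5},
    {"dx":-33,"dy":-14.4,"dz":-10.1,"wz":1.0,"grip":8.5}
  ]
}}

```text
validation failed for argument at $.in...
```

```bash
python3 -c "
from h import *
plan([565,146,300],-11.1)"
```

```text
d [-51.44 -22.41 -10.1 ] w [-2.000e-03  1.000e-03  1.526e+00] | [118.1 485.2 198.6] psi 76.3 F [-0.9 -0.1  0.1] t 0.1 j [ 1.33  0.24  0.    1.34 -0.    1.57] grip 85.3
```

Call:
{"fn": "arm_command", "kwargs": {
  "increments": [
    {"dx":0,"dy":0,"dz":-5,"wx":0,"wy":0,"wz":0,"grip":8.5},
    {"dx":0,"dy":0,"dz":-10.1,"wx":0,"wy":0,"wz":0.1,"grip":8.5},
    {"dx":-5,"dy":-2.2,"dz":-10.1,"wx":0,"wy":0,"wz":0.2,"grip":8.5},
    {"dx":-9,"dy":-4,"dz":-10.1,"wx":0,"wy":0,"wz":0.3,"grip":8.5},
    {"dx":-13,"dy":-6,"dz":-10.1,"wx":0,"wy":0,"wz":0.4,"grip":8.5},
    {"dx":-17,"dy":-8,"dz":-10.1,"wx":0,"wy":0,"wz":0.5,"grip":8.5},
    {"dx":-21,"dy":-9.5,"dz":-10.1,"wx":0,"wy":0,"wz":0.62,"grip":8.5},
    {"dx":-25,"dy":-11,"dz":-10.1,"wx":0,"wy":0,"wz":0.75,"grip":8.5},
    {"dx":-29,"dy":-12.5,"dz":-10.1,"wx":0,"wy":0,"wz":0.87,"grip":8.5},
    {"dx":-33,"dy":-14.4,"dz":-10.1,"wx":0,"wy":0,"wz":1.0,"grip":8.5}
  ]
}}

```text
clock: 1.1
eef_pos: [0.406, 0.2667, 0.2999]
tool_rot: [0.583, 0.813, -0.0, -0.0]
ft_force: [0.2, 0.6, 0.3]
grip_width: 0.0851
grasp_force: 0.0
```

```bash
python3 -c "
from h import *
plan([565,146,300],-11.1)"
```

```text
d [-16.54  11.19  -0.02] w [-0.001  0.     0.521] | [406.  266.7 299.9] psi 18.7 F [0.2 0.6 0.3] t 1.1 j [0.58 0.19 0.2  1.58 0.   1.82] grip 85.1
```

Call:
{"fn": "arm_command", "kwargs": {
  "increments": [
    {"dx":-4,"dy":2.8,"dz":0,"wx":0,"wy":0,"wz":0.13,"grip":8.5},
    {"dx":-8,"dy":5.6,"dz":0,"wx":0,"wy":0,"wz":0.26,"grip":8.5},
    {"dx":-12,"dy":8.2,"dz":0,"wx":0,"wy":0,"wz":0.39,"grip":8.5},
    {"dx":-16.5,"dy":11.2,"dz":0,"wx":0,"wy":0,"wz":0.52,"grip":8.5},
    {"dx":-16.5,"dy":11.2,"dz":0,"wx":0,"wy":0,"wz":0.52,"grip":8.5},
    {"dx":-16.5,"dy":11.2,"dz":0,"wx":0,"wy":0,"wz":0.52,"grip":8.5}
  ]
}}

```text
clock: 1.7
eef_pos: [0.5649, 0.1472, 0.2988]
tool_rot: [0.771, 0.637, -0.001, -0.001]
ft_force: [-0.2, 0.5, 0.1]
grip_width: 0.085
grasp_force: 0.0
```

```bash
python3 - <<'E'
from h import *
plan([565,146,174],-11.1)
p,d,c=grab('wrist'); save('w1.png',p)
# refine plunger/grip centre and drying tube from wrist depth
P=cloud(d,c)*1000
for z0,z1,n in((222,240,'pl'),(205,222,'top'),(160,175,'disc')):
    for cx,cy,r in((565,146,50),(543.4,209.1,14)):
        Q=P[(P[:,2]>z0)&(P[:,2]<z1)&(np.hypot(P[:,0]-cx,P[:,1]-cy)<r)]
        if len(Q)>50:
            (a,b),rr=cv2.minEnclosingCircle(Q[:,:2].astype(np.float32)); print(n,len(Q),a,b,rr,np.median(Q[:,2]))
E
```

```text
d [-0.1   0.07 12.48] w [-0.003  0.001  0.004] | [564.9 147.2 298.8] psi -10.9 F [-0.2  0.5  0.1] t 1.7 j [0.25 0.41 0.5  1.66 0.   2.02] grip 85.0
pl 910 565.7657470703125 145.18426513671875 14.224924087524414 232.02669768858462
top 1511 565.81884765625 145.09364318847656 26.132965087890625 211.84681225612346
top 563 544.4757690429688 207.0261688232422 11.148720741271973 212.21623843785187
disc 3864 566.0110473632812 145.1421661376953 49.22433853149414 167.8321010646202
```

View pics/w1.png

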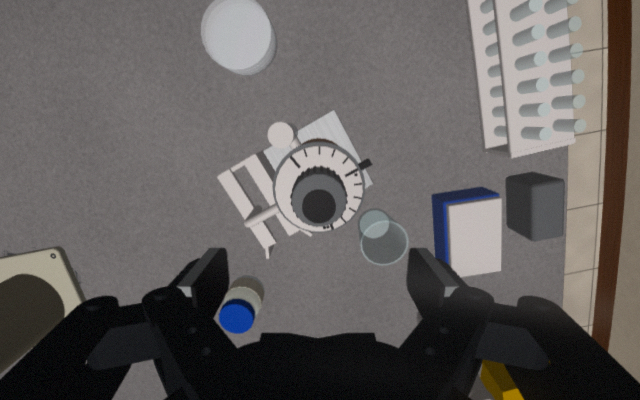

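The fingers line up clear of the drying tube at (282,132). The pointer at (364,165) is on a long line. Going down and gripping.

Call:
{"fn": "arm_command", "kwargs": {
  "increments": [
    {"dx":-0.15,"dy":0.1,"dz":4,"wx":0,"wy":0,"wz":0,"grip":8.5},
    {"dx":-0.15,"dy":0.1,"dz":8,"wx":0,"wy":0,"wz":0,"grip":8.5},
    {"dx":-0.15,"dy":0.1,"dz":11,"wx":0,"wy":0,"wz":0,"grip":8.5},
    {"dx":-0.15,"dy":0.1,"dz":12.5,"wx":0,"wy":0,"wz":0,"grip":8.5},
    {"dx":-0.15,"dy":0.1,"dz":12.5,"wx":0,"wy":0,"wz":0,"grip":8.5},
    {"dx":-0.15,"dy":0.1,"dz":12.5,"wx":0,"wy":0,"wz":0,"grip":8.5}
  ]
}}

```text
clock: 2.35
eef_pos: [0.5645, 0.148, 0.1765]
tool_rot: [0.77, 0.639, 0.0, 0.0]
ft_force: [-0.5, 0.3, -0.3]
grip_width: 0.0845
grasp_force: 0.0
```

Call:
{"fn": "arm_command", "kwargs": {
  "increments": [
    {"dx":0,"dy":0,"dz":0,"wx":0,"wy":0,"wz":0,"grip":4.4},
    {"dx":0,"dy":0,"dz":0,"wx":0,"wy":0,"wz":0,"grip":4.4},
    {"dx":0,"dy":0,"dz":0,"wx":0,"wy":0,"wz":0,"grip":4.4},
    {"dx":0,"dy":0,"dz":0,"wx":0,"wy":0,"wz":0,"grip":4.4},
    {"dx":0,"dy":0,"dz":0,"wx":0,"wy":0,"wz":0,"grip":4.4},
    {"dx":0,"dy":0,"dz":0,"wx":0,"wy":0,"wz":0,"grip":4.4},
    {"dx":0,"dy":0,"dz":0,"wx":0,"wy":0,"wz":0,"grip":4.4}
  ]
}}

```text
clock: 3.05
eef_pos: [0.5644, 0.1478, 0.1789]
tool_rot: [0.77, 0.638, 0.001, -0.001]
ft_force: [-7.3, 1.6, 12.7]
grip_width: 0.0441
grasp_force: 6.4
```

```bash
python3 -c "
from h import *
plan([565.5,145.5,174],49)"
```

```text
d [-0.21  0.15  0.49] w [ 0.002 -0.002 -1.042] | [564.4 147.8 178.9] psi -10.7 F [-7.3  1.6 12.7] t 3.05 j [0.25 0.41 0.2  1.35 0.   2.01] grip 44.1
```

The width is 44 mm with 13 N upward, so the pads are on the sleeve's tapered shoulder. I open, check the settled pose, and go lower.

Call:
{"fn": "arm_command", "kwargs": {
  "increments": [
    {"dx":0,"dy":0,"dz":0,"wx":0,"wy":0,"wz":0,"grip":8.5},
    {"dx":0,"dy":0,"dz":0,"wx":0,"wy":0,"wz":0,"grip":8.5},
    {"dx":0,"dy":0,"dz":0,"wx":0,"wy":0,"wz":0,"grip":8.5},
    {"dx":0,"dy":0,"dz":0,"wx":0,"wy":0,"wz":0,"grip":8.5},
    {"dx":0,"dy":0,"dz":0,"wx":0,"wy":0,"wz":0,"grip":8.5}
  ]
}}

```text
clock: 3.55
eef_pos: [0.5652, 0.1466, 0.175]
tool_rot: [0.77, 0.638, -0.0, -0.0]
ft_force: [0.1, -0.5, -0.3]
grip_width: 0.0849
grasp_force: 0.0
```

```bash
python3 - <<'E'
from h import *
plan([565.5,145.5,170],-11.1)
p,d,c=grab('wrist'); save('w2.png',p)
plan([565.5,145.5,170],-11.1)
E
```

```text
d [-0.1   0.05  0.5 ] w [-0.001  0.     0.006] | [565.2 146.6 175. ] psi -10.8 F [ 0.1 -0.5 -0.3] t 3.55 j [ 0.25  0.42  0.19  1.35 -0.    2.01] grip 84.9
d [-0.1   0.05  0.5 ] w [-0.001  0.     0.006] | [565.2 146.6 175. ] psi -10.8 F [-0.1 -0.7  0.3] t 3.6 j [ 0.25  0.42  0.19  1.35 -0.    2.01] grip 85.2
```

View pics/w2.png

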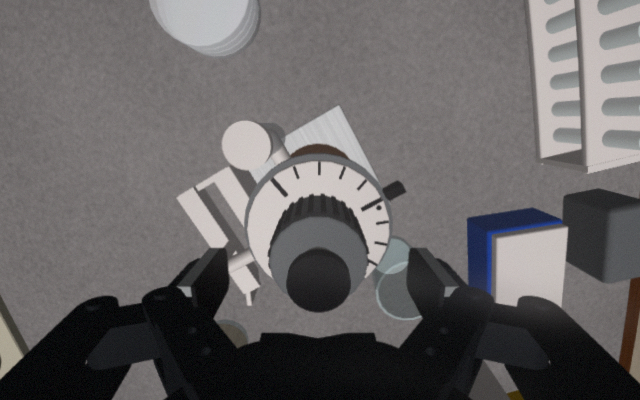

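The arm was still settling before. It now stands at (565.2,146.6,175), centred on the sleeve, with line 5 (one dot, at about (378,207)) at the pointer. The commanded 44 mm was reached with little force, so I'll go slightly lower and command a full close.

Call:
{"fn": "arm_command", "kwargs": {
  "increments": [
    {"dx":-0.1,"dy":0.05,"dz":0.4,"wx":0,"wy":0,"wz":0,"grip":8.5},
    {"dx":-0.1,"dy":0.05,"dz":0.4,"wx":0,"wy":0,"wz":0,"grip":5.5},
    {"dx":-0.1,"dy":0.05,"dz":0.4,"wx":0,"wy":0,"wz":0,"grip":5.5},
    {"dx":-0.1,"dy":0.05,"dz":0.4,"wx":0,"wy":0,"wz":0,"grip":5.5},
    {"dx":-0.1,"dy":0.05,"dz":0.4,"wx":0,"wy":0,"wz":0,"grip":5.5},
    {"dx":-0.1,"dy":0.05,"dz":0.4,"wx":0,"wy":0,"wz":0,"grip":5.5}
  ]
}}

```text
clock: 4.2
eef_pos: [0.5656, 0.1456, 0.1715]
tool_rot: [0.77, 0.638, 0.0, 0.0]
ft_force: [-0.3, -0.1, -0.5]
grip_width: 0.0553
grasp_force: 0.0
```

Call:
{"fn": "arm_command", "kwargs": {
  "increments": [
    {"dx":0,"dy":0,"dz":0,"wx":0,"wy":0,"wz":0,"grip":2},
    {"dx":0,"dy":0,"dz":0,"wx":0,"wy":0,"wz":0,"grip":2},
    {"dx":0,"dy":0,"dz":0,"wx":0,"wy":0,"wz":0,"grip":2},
    {"dx":0,"dy":0,"dz":0,"wx":0,"wy":0,"wz":0,"grip":2},
    {"dx":0,"dy":0,"dz":0,"wx":0,"wy":0,"wz":0,"grip":2}
  ]
}}

```text
clock: 4.7
eef_pos: [0.5654, 0.1458, 0.1722]
tool_rot: [0.77, 0.638, 0.0, -0.0]
ft_force: [-2.2, -0.4, 5.3]
grip_width: 0.0465
grasp_force: 60.9
```

```bash
python3 -c "
from h import *
plan([565.5,145.5,171],49)"
```

```text
d [-0.02  0.02  0.12] w [ 1.000e-03 -0.000e+00 -1.043e+00] | [565.4 145.8 172.2] psi -10.8 F [-2.2 -0.4  5.3] t 4.7 j [0.25 0.42 0.19 1.34 0.   2.01] grip 46.5
```

Call:
{"fn": "arm_command", "kwargs": {
  "increments": [
    {"dx":0,"dy":0,"dz":0,"wx":0,"wy":0,"wz":-0.12,"grip":2},
    {"dx":0,"dy":0,"dz":0,"wx":0,"wy":0,"wz":-0.24,"grip":2},
    {"dx":0,"dy":0,"dz":0,"wx":0,"wy":0,"wz":-0.36,"grip":2},
    {"dx":0,"dy":0,"dz":0,"wx":0,"wy":0,"wz":-0.48,"grip":2},
    {"dx":0,"dy":0,"dz":0,"wx":0,"wy":0,"wz":-0.6,"grip":2},
    {"dx":0,"dy":0,"dz":0,"wx":0,"wy":0,"wz":-0.72,"grip":2},
    {"dx":0,"dy":0,"dz":0,"wx":0,"wy":0,"wz":-0.84,"grip":2},
    {"dx":0,"dy":0,"dz":0,"wx":0,"wy":0,"wz":-0.95,"grip":2},
    {"dx":0,"dy":0,"dz":0,"wx":0,"wy":0,"wz":-1.06,"grip":2},
    {"dx":0,"dy":0,"dz":0,"wx":0,"wy":0,"wz":-1.06,"grip":2}
  ]
}}

```text
clock: 5.7
eef_pos: [0.5579, 0.1504, 0.1721]
tool_rot: [0.34, 0.94, 0.002, -0.008]
ft_force: [-20.6, 11.0, 13.9]
grip_width: 0.0462
grasp_force: 60.0
```

Call:
{"fn": "arm_command", "kwargs": {
  "increments": [
    {"dx":0,"dy":0,"dz":0,"wx":0,"wy":0,"wz":0,"grip":2},
    {"dx":0,"dy":0,"dz":0,"wx":0,"wy":0,"wz":0,"grip":2},
    {"dx":0,"dy":0,"dz":0,"wx":0,"wy":0,"wz":0,"grip":2},
    {"dx":0,"dy":0,"dz":0,"wx":0,"wy":0,"wz":0,"grip":8.5},
    {"dx":0,"dy":0,"dz":0,"wx":0,"wy":0,"wz":0,"grip":8.5},
    {"dx":0,"dy":0,"dz":0,"wx":0,"wy":0,"wz":0,"grip":8.5},
    {"dx":0,"dy":0,"dz":0,"wx":0,"wy":0,"wz":0,"grip":8.5},
    {"dx":0,"dy":0,"dz":0,"wx":0,"wy":0,"wz":0,"grip":8.5}
  ]
}}

```text
clock: 6.5
eef_pos: [0.5659, 0.1452, 0.1712]
tool_rot: [0.343, 0.939, -0.0, 0.0]
ft_force: [-0.3, -0.4, -0.6]
grip_width: 0.0848
grasp_force: 0.0
```

Call:
{"fn": "arm_command", "kwargs": {
  "increments": [
    {"dx":0,"dy":0,"dz":-3,"wx":0,"wy":0,"wz":0,"grip":8.5},
    {"dx":0,"dy":0,"dz":-7,"wx":0,"wy":0,"wz":0,"grip":8.5},
    {"dx":0,"dy":0,"dz":-11,"wx":0,"wy":0,"wz":0,"grip":8.5},
    {"dx":0,"dy":0,"dz":-13,"wx":0,"wy":0,"wz":0,"grip":8.5},
    {"dx":0,"dy":0,"dz":-13,"wx":0,"wy":0,"wz":0,"grip":8.5},
    {"dx":0,"dy":0,"dz":-13,"wx":0,"wy":0,"wz":0,"grip":8.5}
  ]
}}

```text
clock: 7.1
eef_pos: [0.5658, 0.1455, 0.3012]
tool_rot: [0.342, 0.94, 0.0, 0.0]
ft_force: [-0.7, 0.7, -0.8]
grip_width: 0.0848
grasp_force: 0.0
```

```bash
python3 - <<'E'
from h import *
plan([577,-322.8,120],152)
p,d,c=grab('wrist'); q,e,g=grab('top'); grab('scene')
print([np.round(proj(c,[[.5655,.1455,.169]]),0)])
u,v=proj(c,[[.5655,.1455,.169]])[0].astype(int)
ims=[]
phi=np.radians(np.arange(180,-180,-.5)); r=np.arange(.056,.022,-.0003); ax=np.array([.5655,.1455])
for n in('wrist','scene'):
    p,d,c=load(n)
    gg=np.radians(18.9)+phi[None]; X=np.stack([ax[0]+r[:,None]*np.cos(gg),ax[1]+r[:,None]*np.sin(gg),np.full((len(r),len(phi)),.169)],-1)
    uv=proj(c,X.reshape(-1,3)).reshape(len(r),len(phi),2).astype(np.float32)
    I=cv2.resize(cv2.remap(p,uv[...,0],uv[...,1],cv2.INTER_CUBIC),(720,226))
    for a in range(-180,181,20): cv2.line(I,(int((180-a)*2),0),(int((180-a)*2),8 if a else 20),(255,0,0),1)
    ims.append(I)
save('pol2.png',np.vstack(ims))
E
```

```text
d [-30.99 -35.13  18.11] w [-0.000e+00  1.000e-03 -1.781e+00] | [565.8 145.5 301.2] psi 49.9 F [-0.7  0.7 -0.8] t 7.1 j [ 0.25  0.41  0.5   1.66 -0.    0.95] grip 84.8
[array([[317., 187.]])]
```

View pics/pol2.png

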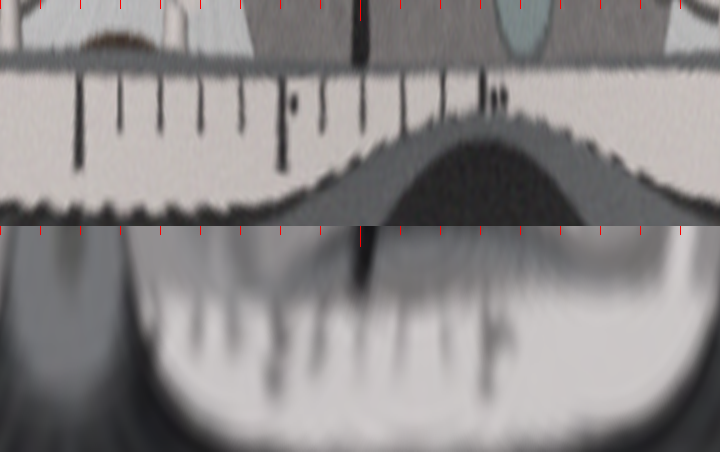

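The dots identify the lines: 5 at column 282 (one dot) and 10 at 482 (two dots). The pointer at 360 is therefore on 7, so one step slipped and 20° more is needed. I'll write a numeric reader for the scale, then regrip from ψ≈20°.

```bash
cat >> h.py <<'E'
from scipy.signal import find_peaks
def scale(n='wrist',ax=(.5655,.1455)):
    p,d,c=grab(n); g=p.mean(2).astype(np.float32); phi=np.arange(180,-180,-.5)
    def prof(r0,r1):
        a=np.radians(18.9+phi)[None]; r=np.linspace(r0,r1,7)[:,None]
        X=np.stack([ax[0]+r*np.cos(a),ax[1]+r*np.sin(a),np.full((7,len(phi)),.169)],-1)
        uv=proj(c,X.reshape(-1,3)).reshape(7,-1,2).astype(np.float32)
        return cv2.remap(g,uv[...,0],uv[...,1],cv2.INTER_LINEAR).mean(0)
    s=prof(.038,.042); l=prof(.0325,.035)
    for i in find_peaks(-s,prominence=25)[0]: print(phi[i],int(s[i]),'LONG' if l[max(0,i-3):i+4].min()<np.median(l[max(0,i-12):i+13])-25 else '',end='; ')
    print()
E
python3 -c "
from h import *
scale(); plan([565.5,145.5,171],20)"
```

```text
140.5 59 LONG; 120.5 93 ; 100.0 91 ; 79.5 91 ; 59.5 103 ; 39.0 58 LONG; 19.0 96 ; -1.0 92 ; -21.5 93 ; -41.5 86 ; -61.5 68 ; -67.5 80 ; 
d [-0.07  0.09 12.85] w [-0.003 -0.001  0.523] | [564.8 145.4 299.5] psi 50.0 F [ 0.5  0.8 -0.6] t 7.3 j [ 0.25  0.41  0.5   1.66 -0.    0.95] grip 84.9
```

Call:
{"fn": "arm_command", "kwargs": {
  "increments": [
    {"dx":0,"dy":0,"dz":0,"wx":0,"wy":0,"wz":0.13,"grip":8.5},
    {"dx":0,"dy":0,"dz":0,"wx":0,"wy":0,"wz":0.26,"grip":8.5},
    {"dx":0,"dy":0,"dz":0,"wx":0,"wy":0,"wz":0.39,"grip":8.5},
    {"dx":0,"dy":0,"dz":0,"wx":0,"wy":0,"wz":0.52,"grip":8.5},
    {"dx":0,"dy":0,"dz":4,"wx":0,"wy":0,"wz":0.52,"grip":8.5},
    {"dx":0,"dy":0,"dz":8,"wx":0,"wy":0,"wz":0.52,"grip":8.5},
    {"dx":0,"dy":0,"dz":12,"wx":0,"wy":0,"wz":0.52,"grip":8.5},
    {"dx":0,"dy":0,"dz":13,"wx":0,"wy":0,"wz":0.52,"grip":8.5},
    {"dx":0,"dy":0,"dz":13,"wx":0,"wy":0,"wz":0.52,"grip":8.5},
    {"dx":0,"dy":0,"dz":13,"wx":0,"wy":0,"wz":0.52,"grip":8.5}
  ]
}}

```text
clock: 8.3
eef_pos: [0.5665, 0.1459, 0.173]
tool_rot: [0.572, 0.82, 0.001, 0.001]
ft_force: [0.4, -0.9, 0.7]
grip_width: 0.0853
grasp_force: 0.0
```

Call:
{"fn": "arm_command", "kwargs": {
  "increments": [
    {"dx":0,"dy":0,"dz":0,"wx":0,"wy":0,"wz":0,"grip":8.5},
    {"dx":0,"dy":0,"dz":0,"wx":0,"wy":0,"wz":0,"grip":5.5},
    {"dx":0,"dy":0,"dz":0,"wx":0,"wy":0,"wz":0,"grip":5.5},
    {"dx":0,"dy":0,"dz":0,"wx":0,"wy":0,"wz":0,"grip":5.5},
    {"dx":0,"dy":0,"dz":0,"wx":0,"wy":0,"wz":0,"grip":2},
    {"dx":0,"dy":0,"dz":0,"wx":0,"wy":0,"wz":0,"grip":2},
    {"dx":0,"dy":0,"dz":0,"wx":0,"wy":0,"wz":0,"grip":2},
    {"dx":0,"dy":0,"dz":0,"wx":0,"wy":0,"wz":0,"grip":2},
    {"dx":0,"dy":0,"dz":0,"wx":0,"wy":0,"wz":0,"grip":2}
  ]
}}

```text
clock: 9.2
eef_pos: [0.5649, 0.1454, 0.1726]
tool_rot: [0.572, 0.82, -0.0, 0.0]
ft_force: [-2.9, -1.2, 6.0]
grip_width: 0.0468
grasp_force: 60.5
```

```bash
python3 -c "
from h import *
scale(); plan([565.5,145.5,171],40)"
```

```text
140.0 59 LONG; 120.0 70 ; 100.0 73 ; 79.5 68 ; 59.5 70 ; 39.0 50 LONG; 33.0 107 ; 19.0 65 ; -1.0 61 ; -24.5 35 ; -94.5 25 ; -144.5 34 ; 
d [-0.01  0.06  0.16] w [-0.     0.    -0.346] | [564.9 145.4 172.6] psi 20.2 F [-3.8 -1.2  6. ] t 9.25 j [ 0.25  0.42  0.19  1.34 -0.    1.47] grip 46.7
```

The reader works while gripped. Turning slowly by about 26°, then looking.

Call:
{"fn": "arm_command", "kwargs": {
  "increments": [
    {"dx":0,"dy":0,"dz":0,"wx":0,"wy":0,"wz":-0.07,"grip":2},
    {"dx":0,"dy":0,"dz":0,"wx":0,"wy":0,"wz":-0.14,"grip":2},
    {"dx":0,"dy":0,"dz":0,"wx":0,"wy":0,"wz":-0.21,"grip":2},
    {"dx":0,"dy":0,"dz":0,"wx":0,"wy":0,"wz":-0.28,"grip":2},
    {"dx":0,"dy":0,"dz":0,"wx":0,"wy":0,"wz":-0.35,"grip":2},
    {"dx":0,"dy":0,"dz":0,"wx":0,"wy":0,"wz":-0.4,"grip":2},
    {"dx":0,"dy":0,"dz":0,"wx":0,"wy":0,"wz":-0.45,"grip":2},
    {"dx":0,"dy":0,"dz":0,"wx":0,"wy":0,"wz":-0.45,"grip":2},
    {"dx":0,"dy":0,"dz":0,"wx":0,"wy":0,"wz":-0.45,"grip":2}
  ]
}}

```text
clock: 10.15
eef_pos: [0.5591, 0.1503, 0.1725]
tool_rot: [0.373, 0.928, 0.002, -0.007]
ft_force: [-17.3, 8.9, 11.5]
grip_width: 0.0465
grasp_force: 60.3
```

```bash
python3 -c "
from h import *
scale(); plan([565.5,145.5,171],40)"
```

```text
149.0 55 LONG; 128.5 69 ; 108.5 64 ; 88.0 66 ; 68.0 65 ; 47.5 46 LONG; 42.0 106 ; 27.5 57 ; 4.5 38 ; -70.0 19 ; -119.5 25 ; 
d [-0.79  0.1   0.14] w [-0.002 -0.014  0.108] | [559.1 150.3 172.5] psi 46.2 F [-17.9  10.   12.1] t 10.2 j [0.26 0.42 0.18 1.35 0.01 1.02] grip 46.7
```

Call:
{"fn": "arm_command", "kwargs": {
  "increments": [
    {"dx":0,"dy":0,"dz":0,"wx":0,"wy":0,"wz":-0.06,"grip":2},
    {"dx":0,"dy":0,"dz":0,"wx":0,"wy":0,"wz":-0.12,"grip":2},
    {"dx":0,"dy":0,"dz":0,"wx":0,"wy":0,"wz":-0.12,"grip":2},
    {"dx":0,"dy":0,"dz":0,"wx":0,"wy":0,"wz":-0.12,"grip":2},
    {"dx":0,"dy":0,"dz":0,"wx":0,"wy":0,"wz":-0.12,"grip":2}
  ]
}}

```text
clock: 10.7
eef_pos: [0.5585, 0.1495, 0.1725]
tool_rot: [0.316, 0.949, 0.001, -0.007]
ft_force: [-17.9, 7.7, 12.8]
grip_width: 0.0465
grasp_force: 60.4
```

```bash
python3 -c "
from h import *
scale(); plan([565.5,145.5,171],40)"
```

```text
156.0 54 LONG; 136.0 65 ; 116.0 67 ; 95.5 64 ; 75.5 66 ; 55.0 45 LONG; 49.5 107 ; 34.5 59 ; 13.5 37 ; -75.5 19 ; -112.5 25 ; 
d [-0.8   0.1   0.14] w [-0.003 -0.013  0.229] | [558.5 149.5 172.5] psi 53.1 F [-18.3   8.3  13.4] t 10.75 j [0.26 0.42 0.18 1.35 0.01 0.9 ] grip 46.2
```

Call:
{"fn": "arm_command", "kwargs": {
  "increments": [
    {"dx":0,"dy":0,"dz":0,"wx":0,"wy":0,"wz":-0.06,"grip":2},
    {"dx":0,"dy":0,"dz":0,"wx":0,"wy":0,"wz":-0.06,"grip":2},
    {"dx":0,"dy":0,"dz":0,"wx":0,"wy":0,"wz":-0.06,"grip":2},
    {"dx":0,"dy":0,"dz":0,"wx":0,"wy":0,"wz":-0.06,"grip":8.5},
    {"dx":0,"dy":0,"dz":0,"wx":0,"wy":0,"wz":-0.06,"grip":8.5},
    {"dx":0,"dy":0,"dz":0,"wx":0,"wy":0,"wz":-0.06,"grip":8.5},
    {"dx":0,"dy":0,"dz":0,"wx":0,"wy":0,"wz":-0.06,"grip":8.5},
    {"dx":0,"dy":0,"dz":0,"wx":0,"wy":0,"wz":-0.06,"grip":8.5}
  ]
}}

```text
clock: 11.55
eef_pos: [0.5658, 0.1453, 0.1713]
tool_rot: [0.29, 0.957, -0.0, 0.0]
ft_force: [-0.3, -0.1, -0.0]
grip_width: 0.0851
grasp_force: 0.0
```

Call:
{"fn": "arm_command", "kwargs": {
  "increments": [
    {"dx":0,"dy":0,"dz":-3,"wx":0,"wy":0,"wz":0,"grip":8.5},
    {"dx":0,"dy":0,"dz":-7,"wx":0,"wy":0,"wz":0,"grip":8.5},
    {"dx":0,"dy":0,"dz":-11,"wx":0,"wy":0,"wz":0,"grip":8.5},
    {"dx":0,"dy":0,"dz":-13,"wx":0,"wy":0,"wz":0,"grip":8.5},
    {"dx":0,"dy":0,"dz":-13,"wx":0,"wy":0,"wz":0,"grip":8.5}
  ]
}}

```text
clock: 12.05
eef_pos: [0.5675, 0.1458, 0.3054]
tool_rot: [0.29, 0.957, 0.002, 0.003]
ft_force: [0.3, -0.3, 0.7]
grip_width: 0.0853
grasp_force: 0.0
```

```bash
python3 -c "
from h import *
scale(); plan([577,-322.8,120],152)"
```

```text
160.5 60 LONG; 140.5 87 ; 120.0 90 ; 100.0 89 ; 79.5 93 ; 59.5 61 LONG; 39.0 88 ; 19.0 102 ; -1.0 96 LONG; -21.5 92 ; -41.5 58 ; -47.0 92 ; -51.5 83 ; 
d [-26.85 -38.42  18.24] w [-0.     0.004 -1.671] | [566.6 145.7 302.8] psi 56.2 F [-0.4 -0.3  0.1] t 12.1 j [ 0.25  0.41  0.5   1.66 -0.    0.84] grip 85.1
```

The sleeve now rests at 8: line 5 is at +59.5°, line 10 at −41.5°, and line 8 at about 0. Next, the cassette.

```bash
python3 -c "
from h import *
plan([577.2,-322.7,180],-27.9)"
```

```text
d [-26.87 -38.39  12.24] w [0.004 0.    1.469] | [566.6 145.7 302.8] psi 56.2 F [-0.4 -0.3  0.1] t 12.1 j [ 0.25  0.41  0.5   1.66 -0.    0.84] grip 85.1
```

Call:
{"fn": "arm_command", "kwargs": {
  "increments": [
    {"dx":-2.7,"dy":-3.8,"dz":0,"wx":0,"wy":0,"wz":0.14,"grip":8.5},
    {"dx":-5.4,"dy":-7.7,"dz":0,"wx":0,"wy":0,"wz":0.28,"grip":8.5},
    {"dx":-8.1,"dy":-11.5,"dz":0,"wx":0,"wy":0,"wz":0.42,"grip":8.5},
    {"dx":-10.8,"dy":-15.4,"dz":0,"wx":0,"wy":0,"wz":0.56,"grip":8.5},
    {"dx":-13.4,"dy":-19.2,"dz":2,"wx":0,"wy":0,"wz":0.7,"grip":8.5},
    {"dx":-16.1,"dy":-23,"dz":4,"wx":0,"wy":0,"wz":0.84,"grip":8.5},
    {"dx":-18.8,"dy":-26.9,"dz":6,"wx":0,"wy":0,"wz":0.98,"grip":8.5},
    {"dx":-21.5,"dy":-30.7,"dz":8,"wx":0,"wy":0,"wz":1.12,"grip":8.5},
    {"dx":-24.2,"dy":-34.6,"dz":10,"wx":0,"wy":0,"wz":1.26,"grip":8.5},
    {"dx":-26.9,"dy":-38.4,"dz":12.2,"wx":0,"wy":0,"wz":1.4,"grip":8.5}
  ]
}}

```text
clock: 13.1
eef_pos: [0.5745, -0.3191, 0.1789]
tool_rot: [0.84, 0.542, -0.001, -0.001]
ft_force: [1.7, 0.1, 0.2]
grip_width: 0.0846
grasp_force: 0.0
```

Call:
{"fn": "arm_command", "kwargs": {
  "increments": [
    {"dx":0,"dy":0,"dz":0,"wx":0,"wy":0,"wz":0.07,"grip":8.5},
    {"dx":0,"dy":0,"dz":0,"wx":0,"wy":0,"wz":0.07,"grip":8.5},
    {"dx":0,"dy":0,"dz":0,"wx":0,"wy":0,"wz":0.07,"grip":8.5},
    {"dx":0,"dy":0,"dz":0,"wx":0,"wy":0,"wz":0.07,"grip":8.5}
  ]
}}

```text
clock: 13.5
eef_pos: [0.5761, -0.3165, 0.1822]
tool_rot: [0.856, 0.516, 0.0, 0.0]
ft_force: [0.6, 0.2, 0.7]
grip_width: 0.0846
grasp_force: 0.0
```

```bash
python3 - <<'E'
from h import *
plan([577.2,-322.7,180],-27.9)
p,d,c=grab('wrist'); save('w3.png',p)
P=cloud(d,c)*1000; Q=P[(np.hypot(P[:,0]-591,P[:,1]+296)<90)]
for a,b in((28,42),(57,72)):
    S=Q[(Q[:,2]>a)&(Q[:,2]<b)]; print(len(S),cv2.minAreaRect(S[:,:2].astype(np.float32)),np.median(S,0), cv2.fitLine(S[:,:2].astype(np.float32),cv2.DIST_L2,0,.01,.01).ravel())
E
```

```text
d [-0.5   0.39  0.22] w [ 0.    -0.     0.001] | [ 576.1 -316.5  182.2] psi -27.8 F [0.6 0.2 0.7] t 13.5 j [-0.5   0.57  0.46  1.46  0.    1.55] grip 84.6
4654 ((591.9196166992188, -298.6546630859375), (131.36341857910156, 50.09754180908203), 61.92119216918945) [ 594.07326218 -294.10373143   35.02795839] [ 4.7127125e-01  8.8198835e-01  5.9386658e+02 -2.9486938e+02]
289 ((563.4378662109375, -352.36529541015625), (8.019645690917969, 31.938753128051758), 62.133583068847656) [ 563.75149264 -351.60017145   64.70215471] [ 8.8397092e-01 -4.6754193e-01  5.6365234e+02 -3.5155005e+02]
```

View pics/w3.png

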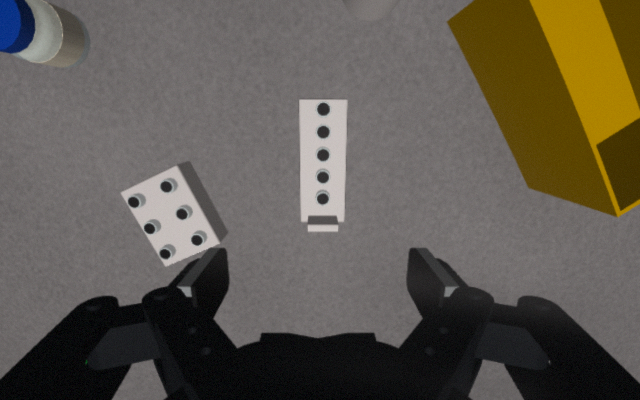

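The wrist view shows the chosen cassette with one row and its tab at (322,225), aligned between the fingers. The wide rack at (175,215) is clear.

```bash
python3 -c "
from h import *
plan([577.9,-324.5,5],-28)"
```

```text
d [-0.64  0.5  17.77] w [ 0.001 -0.     0.003] | [ 576.3 -316.5  182.7] psi -27.8 F [-0.2  0.3  0. ] t 13.55 j [-0.5   0.57  0.46  1.46  0.    1.55] grip 85.1
```

Call:
{"fn": "arm_command", "kwargs": {
  "increments": [
    {"dx":-0.6,"dy":0.5,"dz":2,"wx":0,"wy":0,"wz":0,"grip":8.5},
    {"dx":-0.6,"dy":0.5,"dz":5,"wx":0,"wy":0,"wz":0,"grip":8.5},
    {"dx":-0.6,"dy":0.5,"dz":9,"wx":0,"wy":0,"wz":0,"grip":8.5},
    {"dx":-0.6,"dy":0.5,"dz":12,"wx":0,"wy":0,"wz":0,"grip":8.5},
    {"dx":-0.6,"dy":0.5,"dz":14,"wx":0,"wy":0,"wz":0,"grip":8.5},
    {"dx":-0.6,"dy":0.5,"dz":16,"wx":0,"wy":0,"wz":0,"grip":8.5},
    {"dx":-0.6,"dy":0.5,"dz":16.5,"wx":0,"wy":0,"wz":0,"grip":8.5},
    {"dx":-0.6,"dy":0.5,"dz":16.5,"wx":0,"wy":0,"wz":0,"grip":8.5},
    {"dx":-0.6,"dy":0.5,"dz":16.5,"wx":0,"wy":0,"wz":0,"grip":8.5},
    {"dx":-0.6,"dy":0.5,"dz":16.5,"wx":0,"wy":0,"wz":0,"grip":8.5}
  ]
}}

```text
clock: 14.55
eef_pos: [0.5787, -0.3256, 0.0189]
tool_rot: [0.857, 0.516, 0.001, 0.001]
ft_force: [-0.2, -0.2, 0.9]
grip_width: 0.085
grasp_force: 0.0
```

```bash
python3 -c "
from h import *
plan([577.9,-324.5,6],-28)"
```

```text
d [ 0.06 -0.13  1.29] w [0.003 0.    0.001] | [ 578.7 -325.6   18.9] psi -27.9 F [-0.2 -0.2  0.9] t 14.55 j [-0.51  0.68  0.21  1.1  -0.    1.55] grip 85.0
```

Call:
{"fn": "arm_command", "kwargs": {
  "increments": [
    {"dx":0,"dy":0,"dz":0.6,"wx":0,"wy":0,"wz":0,"grip":7},
    {"dx":0,"dy":0,"dz":1.2,"wx":0,"wy":0,"wz":0,"grip":6},
    {"dx":0,"dy":0,"dz":1.2,"wx":0,"wy":0,"wz":0,"grip":6},
    {"dx":0,"dy":0,"dz":1.2,"wx":0,"wy":0,"wz":0,"grip":6},
    {"dx":0,"dy":0,"dz":1.2,"wx":0,"wy":0,"wz":0,"grip":2},
    {"dx":0,"dy":0,"dz":1.2,"wx":0,"wy":0,"wz":0,"grip":2},
    {"dx":0,"dy":0,"dz":1.2,"wx":0,"wy":0,"wz":0,"grip":2},
    {"dx":0,"dy":0,"dz":1.2,"wx":0,"wy":0,"wz":0,"grip":2},
    {"dx":0,"dy":0,"dz":1.2,"wx":0,"wy":0,"wz":0,"grip":2},
    {"dx":0,"dy":0,"dz":1.2,"wx":0,"wy":0,"wz":0,"grip":2}
  ]
}}

```text
clock: 15.55
eef_pos: [0.5774, -0.3252, 0.0051]
tool_rot: [0.857, 0.515, 0.0, 0.0]
ft_force: [0.5, -0.0, 0.2]
grip_width: 0.02
grasp_force: 0.0
```

Call:
{"fn": "arm_command", "kwargs": {
  "increments": [
    {"dx":0,"dy":0,"dz":-1,"wx":0,"wy":0,"wz":0,"grip":2},
    {"dx":0,"dy":0,"dz":-2,"wx":0,"wy":0,"wz":0,"grip":2},
    {"dx":0,"dy":0,"dz":-2,"wx":0,"wy":0,"wz":0,"grip":2},
    {"dx":0,"dy":0,"dz":-2,"wx":0,"wy":0,"wz":0,"grip":2}
  ]
}}

```text
clock: 15.95
eef_pos: [0.5781, -0.3256, 0.0261]
tool_rot: [0.857, 0.515, 0.0, 0.001]
ft_force: [0.6, 0.2, 0.0]
grip_width: 0.0204
grasp_force: 0.0
```

```bash
python3 - <<'E'
from h import *
# grasp is 30 mm behind origin; staging: origin at station x=-130
x,y=st(-160,0); plan([x,y,30],18.9)
p,d,c=grab('wrist'); P=cloud(d,c)*1000
Q=P[(np.hypot(P[:,0]-591,P[:,1]+296)<95)&(P[:,2]>45)&(P[:,2]<62)]; print(len(Q),np.median(Q,0))
for a,b in((46,60),):
    S=Q; print(cv2.minAreaRect(S[:,:2].astype(np.float32)))
E
```

```text
d [ 19.06 -13.71  -0.42] w [ 0.002  0.001 -0.818] | [ 578.1 -325.6   26.1] psi -28.0 F [0.6 0.2 0. ] t 15.95 j [-0.51  0.67  0.22  1.12 -0.    1.55] grip 20.4
4338 [ 593.5649042  -292.82085891   46.50600984]
((591.558837890625, -296.56085205078125), (122.24152374267578, 32.58158493041992), 68.08998107910156)
```

The gripper reads 20 mm with no force, so something is off. I check the cassette's state.

```bash
python3 - <<'E'
from h import *
p,d,c=load('wrist'); save('w4.png',p)
P=cloud(d,c)*1000
ez=np.radians(62); ex=np.array([np.cos(ez),np.sin(ez)]); ey=np.array([-ex[1],ex[0]])
L=np.c_[(P[:,:2]-[592,-298])@ex,(P[:,:2]-[592,-298])@ey,P[:,2]]
for y0 in(-40,-20,0,20,40):
    print(y0,[ (x0,np.round(np.median(L[m,2]),0) if (m:=(abs(L[:,0]-x0)<4)&(abs(L[:,1]-y0)<3)).sum()>5 else None) for x0 in range(-80,90,12)])
E
```

```text
-40 [(-80, None), (-68, None), (-56, np.float64(-1.0)), (-44, np.float64(1.0)), (-32, np.float64(128.0)), (-20, np.float64(123.0)), (-8, np.float64(-1.0)), (4, np.float64(-1.0)), (16, np.float64(-1.0)), (28, np.float64(-1.0)), (40, np.float64(-1.0)), (52, np.float64(-1.0)), (64, np.float64(-1.0)), (76, np.float64(-1.0)), (88, np.float64(-1.0))]
-20 [(-80, None), (-68, None), (-56, None), (-44, None), (-32, np.float64(35.0)), (-20, np.float64(101.0)), (-8, np.float64(154.0)), (4, np.float64(35.0)), (16, np.float64(35.0)), (28, np.float64(35.0)), (40, np.float64(35.0)), (52, np.float64(35.0)), (64, np.float64(35.0)), (76, np.float64(-1.0)), (88, np.float64(-1.0))]
0 [(-80, None), (-68, np.float64(65.0)), (-56, np.float64(50.0)), (-44, np.float64(46.0)), (-32, np.float64(46.0)), (-20, np.float64(143.0)), (-8, np.float64(46.0)), (4, np.float64(46.0)), (16, np.float64(46.0)), (28, np.float64(46.0)), (40, np.float64(45.0)), (52, np.float64(46.0)), (64, np.float64(45.0)), (76, np.float64(-1.0)), (88, np.float64(-1.0))]
20 [(-80, None), (-68, None), (-56, None), (-44, None), (-32, np.float64(35.0)), (-20, np.float64(102.0)), (-8, np.float64(153.0)), (4, np.float64(35.0)), (16, np.float64(35.0)), (28, np.float64(35.0)), (40, np.float64(35.0)), (52, np.float64(35.0)), (64, np.float64(35.0)), (76, np.float64(-1.0)), (88, np.float64(-1.0))]
40 [(-80, None), (-68, np.float64(-1.0)), (-56, np.float64(-1.0)), (-44, np.float64(-0.0)), (-32, np.float64(131.0)), (-20, np.float64(126.0)), (-8, np.float64(-1.0)), (4, np.float64(-1.0)), (16, np.float64(-1.0)), (28, np.float64(-1.0)), (40, np.float64(-1.0)), (52, np.float64(-1.0)), (64, np.float64(-1.0)), (76, np.float64(-1.0)), (88, np.float64(-1.0))]
```

View pics/w4.png

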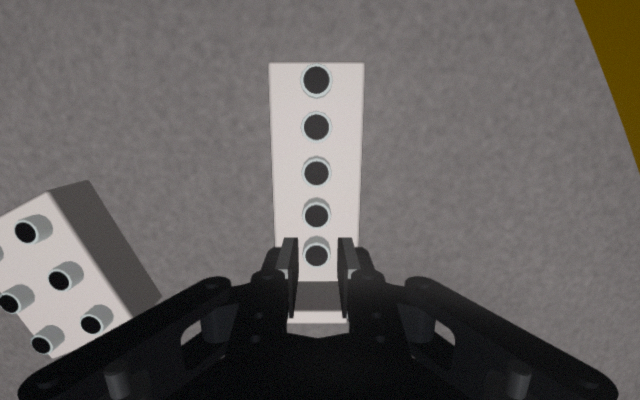

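```bash
python3 - <<'E'
from h import *
p,d,c=load('wrist')
uv=[(u,v) for v in (240,246,255,270,290,310) for u in (284,290,294,297,339,343,348)]
X=cloud(d,c,uv)*1000
for i in range(0,len(uv),7): print(uv[i][1],[tuple(np.round(x).astype(int)) for x in X[i:i+7]])
v=np.array(c['view']); print(np.round(np.linalg.inv(v)[:3]*1,3))
o=monitor.get_obs(); T=R.from_quat(o['tool_rot']).as_matrix(); print(o['eef_pos'],T.round(2), proj(c,[o['eef_pos'],o['eef_pos']-.019*T[:,2]]))
E
```

```text
240 [(np.int64(570), np.int64(-308), np.int64(66)), (np.int64(572), np.int64(-309), np.int64(66)), (np.int64(574), np.int64(-310), np.int64(65)), (np.int64(574), np.int64(-312), np.int64(62)), (np.int64(593), np.int64(-320), np.int64(66)), (np.int64(595), np.int64(-321), np.int64(65)), (np.int64(597), np.int64(-322), np.int64(66))]
246 [(np.int64(570), np.int64(-308), np.int64(73)), (np.int64(573), np.int64(-309), np.int64(74)), (np.int64(575), np.int64(-310), np.int64(73)), (np.int64(573), np.int64(-315), np.int64(62)), (np.int64(592), np.int64(-321), np.int64(69)), (np.int64(594), np.int64(-321), np.int64(73)), (np.int64(596), np.int64(-322), np.int64(73))]
255 [(np.int64(571), np.int64(-309), np.int64(82)), (np.int64(573), np.int64(-310), np.int64(81)), (np.int64(575), np.int64(-311), np.int64(81)), (np.int64(571), np.int64(-318), np.int64(64)), (np.int64(590), np.int64(-325), np.int64(71)), (np.int64(593), np.int64(-321), np.int64(81)), (np.int64(595), np.int64(-322), np.int64(82))]
270 [(np.int64(572), np.int64(-310), np.int64(95)), (np.int64(574), np.int64(-311), np.int64(95)),
[... 461 characters left out ...]
 np.int64(75)), (np.int64(588), np.int64(-328), np.int64(94)), (np.int64(591), np.int64(-327), np.int64(98))]
310 [(np.int64(568), np.int64(-320), np.int64(104)), (np.int64(565), np.int64(-327), np.int64(94)), (np.int64(555), np.int64(-344), np.int64(65)), (np.int64(556), np.int64(-345), np.int64(64)), (np.int64(575), np.int64(-355), np.int64(65)), (np.int64(584), np.int64(-336), np.int64(94)), (np.int64(587), np.int64(-334), np.int64(100))]
[[ 0.883  0.453  0.121  0.609]
 [-0.469  0.853  0.231 -0.267]
 [ 0.001 -0.26   0.966  0.2  ]]
[ 0.57761339 -0.32530909  0.02546061] [[ 0.47  0.88  0.  ]
 [ 0.88 -0.47 -0.  ]
 [-0.    0.   -1.  ]] [[315.8970142  233.11710565]
 [315.74814155 245.35094016]]
```

The cassette hasn't been touched; it is still flat with its top at 35 mm. The picture shows the fingers at about 20 mm opening, straddling the last tube at (316,253). Wrist depth puts the real fingertips at z≈62 mm, while the reported TCP is 25 mm. So in height the TCP reading is about 37 mm too low, and the lateral position agrees. That also explains the shallow grip on the sleeve. I check this and the body clearance.

```bash
python3 - <<'E'
from h import *
p,d,c=load('wrist'); P=cloud(d,c)*1000
o=monitor.get_obs(); T=R.from_quat(o['tool_rot']).as_matrix()
L=(P-o['eef_pos']*1000)@T   # tool coords
L[d.ravel()==0]=np.nan; G=L.reshape(400,640,3)
for v in (335,345,360,380,395): print(v,[tuple(np.round(G[v,u]).tolist()) for u in (285,317,350)])
# lowest finger points: |y|<60, x in(-15,15), z tool
m=(abs(L[:,0]-8)<6)&(abs(abs(L[:,1])-13)<4)&(L[:,2]<-20); 
print('tip tool z percentiles',np.nanpercentile(L[m,2],[80,90,95,98,99.5,100]), m.sum())
# other cameras: what does the top/scene see at the gripper?
q,e,g=grab('scene'); S=(cloud(e,g)*1000-o['eef_pos']*1000)@T
m=(abs(S[:,0])<25)&(abs(S[:,1])<45)&(S[:,2]<5)&(S[:,2]>-150)
print(np.histogram(S[m,2],bins=range(-150,10,10)))
b,_=proj(g,[o['eef_pos'],o['eef_pos']]); print(b)
E
```

```text
335 [(11.0, -8.0, -106.0), (-96.0, 1.0, 27.0), (11.0, 10.0, -105.0)]
345 [(11.0, -7.0, -110.0), (12.0, 1.0, -111.0), (11.0, 9.0, -110.0)]
360 [(11.0, -7.0, -115.0), (12.0, 1.0, -116.0), (12.0, 9.0, -116.0)]
380 [(11.0, -6.0, -121.0), (12.0, 1.0, -122.0), (11.0, 8.0, -121.0)]
395 [(12.0, -6.0, -126.0), (11.0, 1.0, -125.0), (12.0, 8.0, -126.0)]
tip tool z percentiles [-53.27471474 -44.85903724 -40.27543286 -37.19072291 -35.98385153
 -35.16526925] 2683
(array([ 47,  83,  56,  47,  62,  56,  75,  46,  37,  38,  46,  21,  20,
        92, 130]), array([-150, -140, -130, -120, -110, -100,  -90,  -80,  -70,  -60,  -50,
        -40,  -30,  -20,  -10,    0]))
[197.20969818 256.45304038]
```

Confirmed: tips and body are both about 36 mm higher than reported, so I aim for a reading of −27 mm. Opening, then descending in stages.

Call:
{"fn": "arm_command", "kwargs": {
  "increments": [
    {"dx":0,"dy":0,"dz":0,"wx":0,"wy":0,"wz":0,"grip":8.5},
    {"dx":0,"dy":0,"dz":0,"wx":0,"wy":0,"wz":0,"grip":8.5},
    {"dx":0,"dy":0,"dz":0,"wx":0,"wy":0,"wz":0,"grip":8.5},
    {"dx":0,"dy":0,"dz":0,"wx":0,"wy":0,"wz":0,"grip":8.5},
    {"dx":0,"dy":0,"dz":1,"wx":0,"wy":0,"wz":0,"grip":8.5},
    {"dx":0,"dy":0,"dz":2,"wx":0,"wy":0,"wz":0,"grip":8.5},
    {"dx":0,"dy":0,"dz":3,"wx":0,"wy":0,"wz":0,"grip":8.5},
    {"dx":0,"dy":0,"dz":4,"wx":0,"wy":0,"wz":0,"grip":8.5},
    {"dx":0,"dy":0,"dz":4.4,"wx":0,"wy":0,"wz":0,"grip":8.5},
    {"dx":0,"dy":0,"dz":4.4,"wx":0,"wy":0,"wz":0,"grip":8.5}
  ]
}}

```text
clock: 17.05
eef_pos: [0.5765, -0.3247, -0.0204]
tool_rot: [0.857, 0.515, -0.001, -0.001]
ft_force: [-0.4, -0.5, 0.1]
grip_width: 0.0853
grasp_force: 0.0
```

```bash
python3 - <<'E'
from h import *
plan([577.9,-324.5,-26],-28)
p,d,c=grab('wrist'); P=cloud(d,c)*1000
o=monitor.get_obs(); T=R.from_quat(o['tool_rot']).as_matrix(); L=(P-o['eef_pos']*1000)@T
m=(abs(L[:,0]-8)<6)&(abs(abs(L[:,1])-48)<8)&(P[:,2]>5)&(d.ravel()>0)
print('finger z world low',np.percentile(P[m,2],[0,.5,2,5]))
m=(abs(L[:,0])<200)&(abs(L[:,1])<20)&(P[:,2]>90)&(P[:,2]<140); print('body low',np.percentile(P[m,2],[0,1,5]) if m.any() else None)
E
```

```text
d [0.08 0.11 0.56] w [-0.002 -0.     0.001] | [ 576.5 -324.7  -20.4] psi -28.0 F [-0.4 -0.5  0.1] t 17.05 j [-0.51  0.72  0.17  1.03 -0.    1.55] grip 85.3
finger z world low [22.6425558  25.62016383 28.57014527 31.98387809]
body low [90.00579368 90.25857328 91.23685725]
```

Call:
{"fn": "arm_command", "kwargs": {
  "increments": [
    {"dx":0.1,"dy":0.1,"dz":0.6,"wx":0,"wy":0,"wz":0,"grip":7},
    {"dx":0.1,"dy":0.1,"dz":0.6,"wx":0,"wy":0,"wz":0,"grip":6},
    {"dx":0.1,"dy":0.1,"dz":0.6,"wx":0,"wy":0,"wz":0,"grip":6},
    {"dx":0.1,"dy":0.1,"dz":0.6,"wx":0,"wy":0,"wz":0,"grip":5},
    {"dx":0.1,"dy":0.1,"dz":0.6,"wx":0,"wy":0,"wz":0,"grip":3},
    {"dx":0.1,"dy":0.1,"dz":0.6,"wx":0,"wy":0,"wz":0,"grip":3},
    {"dx":0.1,"dy":0.1,"dz":0.6,"wx":0,"wy":0,"wz":0,"grip":3},
    {"dx":0.1,"dy":0.1,"dz":0.6,"wx":0,"wy":0,"wz":0,"grip":3}
  ]
}}

```text
clock: 17.9
eef_pos: [0.579, -0.325, -0.0244]
tool_rot: [0.857, 0.515, 0.0, 0.0]
ft_force: [-0.6, 0.7, 4.4]
grip_width: 0.0489
grasp_force: 65.1
```

```bash
python3 - <<'E'
from h import *
x,y=st(-160,0); plan([x,y,-11],18.9)
E
```

```text
d [ 18.96 -13.77  -1.35] w [ 0.001  0.    -0.818] | [ 579.  -325.   -24.4] psi -28.0 F [-0.6  0.7  4.4] t 17.9 j [-0.51  0.72  0.17  1.02 -0.    1.55] grip 48.9
```

Call:
{"fn": "arm_command", "kwargs": {
  "increments": [
    {"dx":0,"dy":0,"dz":-0.8,"wx":0,"wy":0,"wz":0,"grip":3},
    {"dx":0,"dy":0,"dz":-1.6,"wx":0,"wy":0,"wz":0,"grip":3},
    {"dx":2.5,"dy":-1.8,"dz":-1.6,"wx":0,"wy":0,"wz":-0.1,"grip":3},
    {"dx":5,"dy":-3.6,"dz":-1.6,"wx":0,"wy":0,"wz":-0.2,"grip":3},
    {"dx":7.5,"dy":-5.4,"dz":-1.6,"wx":0,"wy":0,"wz":-0.32,"grip":3},
    {"dx":10,"dy":-7.2,"dz":-1.6,"wx":0,"wy":0,"wz":-0.44,"grip":3},
    {"dx":12.5,"dy":-9,"dz":-1.6,"wx":0,"wy":0,"wz":-0.55,"grip":3},
    {"dx":15,"dy":-10.9,"dz":-1.6,"wx":0,"wy":0,"wz":-0.66,"grip":3},
    {"dx":17,"dy":-12.4,"dz":-1.6,"wx":0,"wy":0,"wz":-0.75,"grip":3},
    {"dx":19,"dy":-13.8,"dz":-1.6,"wx":0,"wy":0,"wz":-0.82,"grip":3}
  ]
}}

```text
clock: 18.9
eef_pos: [0.5457, -0.091, -0.0086]
tool_rot: [0.579, 0.815, 0.0, 0.0]
ft_force: [1.1, -0.4, -1.4]
grip_width: 0.0489
grasp_force: 64.4
```

Call:
{"fn": "arm_command", "kwargs": {
  "increments": [
    {"dx":0,"dy":0,"dz":0,"wx":0,"wy":0,"wz":0,"grip":3},
    {"dx":0,"dy":0,"dz":0,"wx":0,"wy":0,"wz":0,"grip":3},
    {"dx":0,"dy":0,"dz":0,"wx":0,"wy":0,"wz":0,"grip":3},
    {"dx":0,"dy":0,"dz":0,"wx":0,"wy":0,"wz":0,"grip":3}
  ]
}}

```text
clock: 19.3
eef_pos: [0.5462, -0.0932, -0.0089]
tool_rot: [0.581, 0.814, -0.0, 0.0]
ft_force: [-0.0, 0.3, -1.1]
grip_width: 0.049
grasp_force: 64.5
```

```bash
cat > m.py <<'E'
from h import *
x,y=st(-120,0); plan([x,y,-24],18.9)
p,d,c=grab('wrist'); P=cloud(d,c)*1000; a=np.radians(108.9)
S=np.c_[(P[:,:2]-[494.5,58.4])@[np.cos(a),np.sin(a)],(P[:,:2]-[494.5,58.4])@[-np.sin(a),np.cos(a)],P[:,2]]
S=S[d.ravel()>0]
t=S[(abs(S[:,1])<45)&(S[:,0]<-45)&(S[:,0]>-230)&(S[:,2]>28)&(S[:,2]<56)]
t=t[abs(t[:,2]-np.median(t[:,2]))<5]
print('cassette top',np.median(t[:,2]),cv2.minAreaRect(t[:,:2].astype(np.float32)),'front x',np.percentile(t[:,0],99.5),'front-part y',[np.percentile(t[(t[:,0]>k-4)&(t[:,0]<k+4),1],[2,98]).round(1) if ((t[:,0]>k-4)&(t[:,0]<k+4)).sum()>10 else None for k in (-115,-100,-85,-70)])
r=S[(S[:,0]>5)&(S[:,0]<110)&(S[:,2]>54)&(S[:,2]<62)&(abs(S[:,1])<40)]
print('roof y',[ (k,np.percentile(r[abs(r[:,0]-k)<6,1],[1,99]).round(1)) for k in (12,40,70,100) if (abs(r[:,0]-k)<6).sum()>20])
g=S[(S[:,0]>-17)&(S[:,0]<-12)&(S[:,2]>44)&(S[:,2]<54)&(abs(S[:,1])<45)]
print('guides',np.percentile(g[g[:,1]>0,1],[5,95]),np.percentile(g[g[:,1]<0,1],[5,95]))
E
python3 m.py
```

```text
d [4.02 0.02 1.51] w [0. 0. 0.] | [546.2 -93.2  -8.9] psi 18.9 F [-0.   0.3 -1.1] t 19.3 j [-0.17  0.52 -0.16  0.89 -0.    1.07] grip 49.0
cassette top 50.541847882709405 ((-126.12662506103516, -0.08274459838867188), (123.34058380126953, 76.47659301757812), 0.790379524230957) front x -65.55871092898893 front-part y [array([-24.1,  23.5]), array([-24.3,  23.9]), array([-23.6,  23.5]), array([-24.,  24.])]
roof y []Traceback (most recent call last):
  File "m.py", line 12, in <module>
    print('guides',np.percentile(g[g[:,1]>0,1],[5,95]),np.percentile(g[g[:,1]<0,1],[5,95]))
                   ~~~~~~~~~~~~~^^^^^^^^^^^^^^^^^^^^^^
    return _quantile_unchecked(
        a, q, axis, out, overwrite_input, method, keepdims, weights)
    return _ureduce(a,
                    func=_quantile_ureduce_func,
    ...<5 lines>...
                    overwrite_input=overwrite_input,
                    method=method)
    r = func(a, **kwargs)
    result = _quantile(arr,
                       quantiles=q,
    ...<2 lines>...
                       out=out,
                       weights=wgt)
    slices_having_nans = np.isnan(arr[-1, ...])
                                  ~~~^^^^^^^^^
IndexError: index -1 is out of bounds for axis 0 with size 0
```

The cassette is centred (y≈0) and aligned, with its front 65 mm before the mouth. Lowering and advancing.

Call:
{"fn": "arm_command", "kwargs": {
  "increments": [
    {"dx":0,"dy":0,"dz":0.7,"wx":0,"wy":0,"wz":0,"grip":3},
    {"dx":1,"dy":0,"dz":1.3,"wx":0,"wy":0,"wz":0,"grip":3},
    {"dx":2,"dy":0,"dz":1.3,"wx":0,"wy":0,"wz":0,"grip":3},
    {"dx":3,"dy":0,"dz":1.3,"wx":0,"wy":0,"wz":0,"grip":3},
    {"dx":3.5,"dy":0,"dz":1.3,"wx":0,"wy":0,"wz":0,"grip":3},
    {"dx":3.5,"dy":0,"dz":1.3,"wx":0,"wy":0,"wz":0,"grip":3},
    {"dx":3.5,"dy":0,"dz":1.3,"wx":0,"wy":0,"wz":0,"grip":3},
    {"dx":3.5,"dy":0,"dz":1.3,"wx":0,"wy":0,"wz":0,"grip":3}
  ]
}}

```text
clock: 20.15
eef_pos: [0.535, -0.0593, -0.0217]
tool_rot: [0.581, 0.814, 0.0, 0.0]
ft_force: [-1.3, -0.6, -2.5]
grip_width: 0.0492
grasp_force: 64.5
```

```bash
sed -i 's/^x,y=st.*/x,y=st(-35,0); plan([x,y,-24],18.9)/; s/S\[:,0\]<-45/S[:,0]<-20/; s/(-115,-100,-85,-70)/(-80,-65,-50,-35)/; s/^print(.guides.*/print("guides",len(g),[np.percentile(g[k,1],[5,95]) for k in (g[:,1]>0,g[:,1]<0) if k.any()])/' m.py; python3 m.py
```

```text
d [8.95 0.   0.23] w [0.001 0.001 0.002] | [535.  -59.3 -21.7] psi 19.0 F [-1.3 -0.6 -2.5] t 20.15 j [-0.11  0.51 -0.22  0.84 -0.    1.13] grip 49.2
cassette top 37.72487611121665 ((-86.04052734375, -0.7103996276855469), (131.95791625976562, 76.501220703125), 0.07880695164203644) front x -29.758390181777024 front-part y [array([-24.4,  23.3]), array([-24.5,  23.7]), array([-23.8,  23.3]), array([-24.2,  23.8])]
roof y []
guides 0 []
```

Call:
{"fn": "arm_command", "kwargs": {
  "increments": [
    {"dx":0.7,"dy":0,"dz":0.1,"wx":0,"wy":0,"wz":0,"grip":3},
    {"dx":1.4,"dy":0,"dz":0.1,"wx":0,"wy":0,"wz":0,"grip":3},
    {"dx":2.1,"dy":0,"dz":0.1,"wx":0,"wy":0,"wz":0,"grip":3},
    {"dx":2.8,"dy":0,"dz":0.1,"wx":0,"wy":0,"wz":0,"grip":3},
    {"dx":3.5,"dy":0,"dz":0.1,"wx":0,"wy":0,"wz":0,"grip":3},
    {"dx":4.2,"dy":0,"dz":0.1,"wx":0,"wy":0,"wz":0,"grip":3},
    {"dx":4.2,"dy":0,"dz":0.1,"wx":0,"wy":0,"wz":0,"grip":3},
    {"dx":4.2,"dy":0,"dz":0.1,"wx":0,"wy":0,"wz":0,"grip":3}
  ]
}}

```text
clock: 21.0
eef_pos: [0.5209, -0.0193, -0.0229]
tool_rot: [0.58, 0.814, -0.0, 0.0]
ft_force: [-0.5, 0.0, -2.1]
grip_width: 0.049
grasp_force: 64.5
```

```bash
python3 m.py
```

```text
d [4.7  0.03 0.11] w [0.    0.    0.003] | [520.9 -19.3 -22.9] psi 19.1 F [-0.5  0.  -2.1] t 21.0 j [-0.04  0.49 -0.27  0.81 -0.    1.2 ] grip 49.0
cassette top 36.5468193704708 ((-65.21488189697266, -0.3645439147949219), (76.22010040283203, 90.37704467773438), 89.88793182373047) front x -20.378957770097465 front-part y [array([-25.1,  24.1]), array([-24.4,  23.6]), array([-24.3,  23.7]), array([-23.9,  23.6])]
roof y [(12, array([-31.8,  31.6]))]
guides 1182 [array([ 0.71913497, 39.2697132 ]), array([-38.67204442,  -0.59477479])]
```

Call:
{"fn": "arm_command", "kwargs": {
  "increments": [
    {"dx":0.7,"dy":0,"dz":0.05,"wx":0,"wy":0,"wz":0,"grip":3},
    {"dx":1.4,"dy":0,"dz":0.05,"wx":0,"wy":0,"wz":0,"grip":3},
    {"dx":2.1,"dy":0,"dz":0.05,"wx":0,"wy":0,"wz":0,"grip":3},
    {"dx":2.8,"dy":0,"dz":0.05,"wx":0,"wy":0,"wz":0,"grip":3},
    {"dx":3.5,"dy":0,"dz":0.05,"wx":0,"wy":0,"wz":0,"grip":3},
    {"dx":4.2,"dy":0,"dz":0.05,"wx":0,"wy":0,"wz":0,"grip":3},
    {"dx":4.6,"dy":0,"dz":0.05,"wx":0,"wy":0,"wz":0,"grip":3},
    {"dx":4.6,"dy":0,"dz":0.05,"wx":0,"wy":0,"wz":0,"grip":3},
    {"dx":4.6,"dy":0,"dz":0.05,"wx":0,"wy":0,"wz":0,"grip":3}
  ]
}}

```text
clock: 21.95
eef_pos: [0.5059, 0.0241, -0.0234]
tool_rot: [0.58, 0.814, -0.0, 0.0]
ft_force: [0.4, -0.2, -2.1]
grip_width: 0.0488
grasp_force: 64.5
```

```bash
python3 m.py
```

```text
d [0.12 0.03 0.06] w [0.    0.    0.002] | [505.9  24.1 -23.4] psi 19.0 F [ 0.4 -0.2 -2.1] t 21.95 j [ 0.05  0.47 -0.31  0.8  -0.    1.29] grip 48.8
cassette top 36.075744020847154 ((-42.184471130371094, -0.39098358154296875), (44.359107971191406, 76.17462921142578), 0.011788950301706791) front x -20.231496089606576 front-part y [None, array([-23.9,  18. ]), array([-24.7,  23.9]), array([-25. ,  24.2])]
roof y [(12, array([-31.7,  31.6])), (40, array([-32.1,  31.5]))]
guides 897 [array([ 0.53762905, 38.8693969 ]), array([-38.32814143,  -0.57013446])]
```

Call:
{"fn": "arm_command", "kwargs": {
  "increments": [
    {"dx":0,"dy":0,"dz":0.15,"wx":0,"wy":0,"wz":0,"grip":3},
    {"dx":0,"dy":0,"dz":0.15,"wx":0,"wy":0,"wz":0,"grip":3},
    {"dx":0,"dy":0,"dz":0.15,"wx":0,"wy":0,"wz":0,"grip":8.5},
    {"dx":0,"dy":0,"dz":0.15,"wx":0,"wy":0,"wz":0,"grip":8.5},
    {"dx":0,"dy":0,"dz":0.15,"wx":0,"wy":0,"wz":0,"grip":8.5},
    {"dx":0,"dy":0,"dz":0.15,"wx":0,"wy":0,"wz":0,"grip":8.5},
    {"dx":0,"dy":0,"dz":-3,"wx":0,"wy":0,"wz":0,"grip":8.5},
    {"dx":0,"dy":0,"dz":-6,"wx":0,"wy":0,"wz":0,"grip":8.5},
    {"dx":0,"dy":0,"dz":-8.5,"wx":0,"wy":0,"wz":0,"grip":8.5},
    {"dx":0,"dy":0,"dz":-8.5,"wx":0,"wy":0,"wz":0,"grip":8.5}
  ]
}}

```text
clock: 23.0
eef_pos: [0.5091, 0.0242, 0.0652]
tool_rot: [0.581, 0.814, 0.002, 0.003]
ft_force: [-0.1, 0.7, 0.0]
grip_width: 0.0851
grasp_force: 0.0
```

Call:
{"fn": "arm_command", "kwargs": {
  "increments": [
    {"dx":-3,"dy":0,"dz":0,"wx":0,"wy":0,"wz":0,"grip":8.5},
    {"dx":-6,"dy":0,"dz":0,"wx":0,"wy":0,"wz":0,"grip":4},
    {"dx":-7.5,"dy":0,"dz":0,"wx":0,"wy":0,"wz":0,"grip":0},
    {"dx":-7.5,"dy":0,"dz":0,"wx":0,"wy":0,"wz":0,"grip":0},
    {"dx":-7.5,"dy":0,"dz":0,"wx":0,"wy":0,"wz":0,"grip":0},
    {"dx":-7.5,"dy":0,"dz":0,"wx":0,"wy":0,"wz":0,"grip":0},
    {"dx":-7.5,"dy":0,"dz":0,"wx":0,"wy":0,"wz":0,"grip":0},
    {"dx":-7.5,"dy":0,"dz":0,"wx":0,"wy":0,"wz":0,"grip":0}
  ]
}}

```text
clock: 23.8
eef_pos: [0.5301, -0.0461, 0.0615]
tool_rot: [0.58, 0.815, 0.0, -0.0]
ft_force: [-0.8, 0.1, -0.6]
grip_width: 0.0
grasp_force: 0.0
```

```bash
python3 - <<'E'
from h import *
x,y=st(-112,-.4); plan([x,y,-14],18.9)
p,d,c=grab('wrist'); P=cloud(d,c)*1000; a=np.radians(108.9)
S=np.c_[(P[:,:2]-[494.5,58.4])@[np.cos(a),np.sin(a)],(P[:,:2]-[494.5,58.4])@[-np.sin(a),np.cos(a)],P[:,2]][d.ravel()>0]
t=S[(abs(S[:,1])<15)&(S[:,0]<0)&(S[:,0]>-90)&(S[:,2]>57)&(S[:,2]<70)]; print('tab x',np.percentile(t[:,0],[2,98]) if len(t) else None,'y',np.percentile(t[:,1],[1,99]) if len(t) else None)
t=S[(abs(S[:,1])<40)&(S[:,0]<-22)&(S[:,0]>-56)&(S[:,2]>30)&(S[:,2]<41)]; print('body',np.median(t[:,2]),np.percentile(t[:,1],[1,99]))
E
```

```text
d [-0.16  0.05  7.55] w [-0.    -0.     0.003] | [530.1 -46.1  61.5] psi 19.1 F [-0.8  0.1 -0.6] t 23.8 j [-0.09  0.4  -0.14  1.03  0.    1.15] grip 0.0
tab x [-72.35867867  -0.92840453] y [-14.80826527  14.60949459]
body 35.06556013024964 [-25.12970038  24.01560511]
```

Released at tail x≈−72 as planned. Descending behind the tail with the fingers shut, then pushing.

Call:
{"fn": "arm_command", "kwargs": {
  "increments": [
    {"dx":-0.2,"dy":0,"dz":3,"wx":0,"wy":0,"wz":0,"grip":0},
    {"dx":-0.2,"dy":0,"dz":6,"wx":0,"wy":0,"wz":0,"grip":0},
    {"dx":-0.2,"dy":0,"dz":7.5,"wx":0,"wy":0,"wz":0,"grip":0},
    {"dx":-0.2,"dy":0,"dz":7.5,"wx":0,"wy":0,"wz":0,"grip":0},
    {"dx":1,"dy":0,"dz":7.5,"wx":0,"wy":0,"wz":0,"grip":0},
    {"dx":2,"dy":0,"dz":7.5,"wx":0,"wy":0,"wz":0,"grip":0},
    {"dx":2.7,"dy":0,"dz":7.5,"wx":0,"wy":0,"wz":0,"grip":0},
    {"dx":3.4,"dy":0,"dz":7.5,"wx":0,"wy":0,"wz":0,"grip":0},
    {"dx":4.1,"dy":0,"dz":7.5,"wx":0,"wy":0,"wz":0,"grip":0},
    {"dx":4.8,"dy":0,"dz":7.5,"wx":0,"wy":0,"wz":0,"grip":0}
  ]
}}

```text
clock: 24.85
eef_pos: [0.5151, -0.0011, -0.0129]
tool_rot: [0.581, 0.814, 0.0, 0.001]
ft_force: [0.4, -1.7, 1.2]
grip_width: -0.0
grasp_force: 0.0
```

```bash
python3 - <<'E'
from h import *
x,y=st(-23,-.4); plan([x,y,-14],18.9)
E
```

```text
d [3.99 0.03 0.1 ] w [0.001 0.001 0.002] | [515.1  -1.1 -12.9] psi 19.0 F [ 0.4 -1.7  1.2] t 24.85 j [-0.    0.46 -0.28  0.83 -0.    1.24] grip -0.0
```

Call:
{"fn": "arm_command", "kwargs": {
  "increments": [
    {"dx":0.7,"dy":0,"dz":0,"wx":0,"wy":0,"wz":0,"grip":0},
    {"dx":1.4,"dy":0,"dz":0,"wx":0,"wy":0,"wz":0,"grip":0},
    {"dx":2,"dy":0,"dz":0,"wx":0,"wy":0,"wz":0,"grip":0},
    {"dx":2.6,"dy":0,"dz":0,"wx":0,"wy":0,"wz":0,"grip":0},
    {"dx":3.2,"dy":0,"dz":0,"wx":0,"wy":0,"wz":0,"grip":0},
    {"dx":3.6,"dy":0,"dz":0,"wx":0,"wy":0,"wz":0,"grip":0},
    {"dx":3.9,"dy":0,"dz":0,"wx":0,"wy":0,"wz":0,"grip":0},
    {"dx":3.9,"dy":0,"dz":0,"wx":0,"wy":0,"wz":0,"grip":0},
    {"dx":3.9,"dy":0,"dz":0,"wx":0,"wy":0,"wz":0,"grip":0}
  ]
}}

```text
clock: 25.75
eef_pos: [0.5025, 0.033, -0.0132]
tool_rot: [0.581, 0.814, -0.002, 0.002]
ft_force: [2.3, -9.3, 1.7]
grip_width: 0.0
grasp_force: 0.0
```

```bash
python3 - <<'E'
from h import *
x,y=st(-23,-.4); plan([x,y,-14],18.9)
E
```

```text
d [0.36 0.1  0.07] w [-0.     0.005  0.   ] | [502.5  33.  -13.2] psi 18.9 F [ 2.3 -9.3  1.7] t 25.75 j [ 0.07  0.45 -0.31  0.82 -0.01  1.31] grip 0.0
```

Call:
{"fn": "arm_command", "kwargs": {
  "increments": [
    {"dx":0.2,"dy":0,"dz":0,"wx":0,"wy":0,"wz":0,"grip":0},
    {"dx":0.4,"dy":0,"dz":0,"wx":0,"wy":0,"wz":0,"grip":0},
    {"dx":0.4,"dy":0,"dz":0,"wx":0,"wy":0,"wz":0,"grip":0},
    {"dx":0.4,"dy":0,"dz":0,"wx":0,"wy":0,"wz":0,"grip":0},
    {"dx":0.4,"dy":0,"dz":0,"wx":0,"wy":0,"wz":0,"grip":0}
  ]
}}

```text
clock: 26.25
eef_pos: [0.5029, 0.0328, -0.0125]
tool_rot: [0.582, 0.813, -0.004, 0.005]
ft_force: [2.7, -19.3, 3.5]
grip_width: 0.0
grasp_force: 0.0
```

```bash
python3 - <<'E'
from h import *
x,y=st(-23,-.4); plan([x,y,-14],18.9)
p,d,c=grab('wrist'); P=cloud(d,c)*1000; a=np.radians(108.9)
S=np.c_[(P[:,:2]-[494.5,58.4])@[np.cos(a),np.sin(a)],(P[:,:2]-[494.5,58.4])@[-np.sin(a),np.cos(a)],P[:,2]][d.ravel()>0]
for k in range(-16,4,2):
    t=S[(abs(S[:,1])<9)&(abs(S[:,0]-k)<1)]; print(k,np.round(np.median(t[:,2])) if len(t) else None,end=' ')
E
```

```text
d [0.39 0.07 0.15] w [ 0.     0.013 -0.002] | [502.9  32.8 -12.5] psi 18.8 F [  2.7 -19.3   3.5] t 26.25 j [ 0.07  0.44 -0.31  0.81 -0.01  1.32] grip 0.0
-16 95.0 -14 103.0 -12 94.0 -10 91.0 -8 98.0 -6 114.0 -4 53.0 -2 36.0 0 36.0 2 36.0
```

A hard stop: 19 N with no motion, and the tab's front is at x≈−4, which is home. Backing off, rising, and verifying.

Call:
{"fn": "arm_command", "kwargs": {
  "increments": [
    {"dx":-1,"dy":0,"dz":0,"wx":0,"wy":0,"wz":0,"grip":0},
    {"dx":-4,"dy":0,"dz":0,"wx":0,"wy":0,"wz":0,"grip":0},
    {"dx":-6,"dy":0,"dz":-1,"wx":0,"wy":0,"wz":0,"grip":0},
    {"dx":-6,"dy":0,"dz":-5,"wx":0,"wy":0,"wz":0,"grip":0},
    {"dx":-6,"dy":0,"dz":-9,"wx":0,"wy":0,"wz":0,"grip":0},
    {"dx":-6,"dy":0,"dz":-13,"wx":0,"wy":0,"wz":0,"grip":0},
    {"dx":-6,"dy":0,"dz":-16,"wx":0,"wy":0,"wz":0,"grip":0},
    {"dx":-6,"dy":0,"dz":-16,"wx":0,"wy":0,"wz":0,"grip":0},
    {"dx":-6,"dy":0,"dz":-16,"wx":0,"wy":0,"wz":0,"grip":0},
    {"dx":-6,"dy":0,"dz":-16,"wx":0,"wy":0,"wz":0,"grip":0}
  ]
}}

```text
clock: 27.3
eef_pos: [0.5189, -0.0171, 0.1449]
tool_rot: [0.58, 0.814, -0.001, -0.002]
ft_force: [0.9, 0.7, -0.9]
grip_width: 0.0001
grasp_force: 0.0
```

```bash
python3 - <<'E'
from h import *
p,d,c=grab('wrist'); P=cloud(d,c)*1000; a=np.radians(108.9)
S=np.c_[(P[:,:2]-[494.5,58.4])@[np.cos(a),np.sin(a)],(P[:,:2]-[494.5,58.4])@[-np.sin(a),np.cos(a)],P[:,2]][d.ravel()>0]
t=S[(abs(S[:,1])<20)&(S[:,0]<5)&(S[:,0]>-40)&(S[:,2]>60)&(S[:,2]<70)]; print('tab',np.percentile(t[:,0],[1,99]),np.percentile(t[:,1],[1,99]),np.median(t[:,2]))
t=S[(abs(S[:,1])<11)&(S[:,0]<4)&(S[:,0]>-2)&(S[:,2]<50)]; print('top',np.median(t[:,2]))
r=S[(S[:,0]<115)&(S[:,0]>-10)&(S[:,2]>54)&(S[:,2]<62)&(abs(S[:,1]-25)<7)]; print('roof x',np.percentile(r[:,0],[1,99]))
scale('wrist'); scale('scene')
p,d,c=grab('top'); P=cloud(d,c).reshape(400,640,3)*1000
for n,q in dict(beaker=(288,164,312,190,20,100),jar=(322,232,345,256,60,100),rack=(375,215,425,252,28,42)).items():
    Q=P[q[1]:q[3],q[0]:q[2]].reshape(-1,3); Q=Q[(Q[:,2]>q[4])&(Q[:,2]<q[5])]; print(n,np.round(cv2.minAreaRect(Q[:,:2].astype(np.float32))[0],1))
o=monitor.get_obs(); print(o['clock'],o['eef_pos'],o['ft_force'])
E
```

```text
tab [-12.87569277  -5.73858702] [-15.41148866  15.40838866] 65.1603970507256
top 35.043113101280916
roof x [3.96213795e-02 7.85431200e+01]
-42.5 17 LONG; -48.0 99 ; -53.0 102 ; 
113.5 47 ; 82.0 156 ; 59.0 138 ; 20.5 149 ; -20.0 163 ; -44.5 138 ; 
beaker [635.2  58.7]
jar [0. 0.]
rack [ 410.2 -271.1]
27.5 [ 0.51922506 -0.01742232  0.14506352] [-0.31802697  1.40890581 -0.07914125]
```

The tab reads about 1 mm short of nominal, so either that is calibration error or the finger linkage touched the guide plates. I push again with the fingertips higher, clear of the guides.

```bash
python3 - <<'E'
from h import *
x,y=st(-60,-.4); plan([x,y,8],18.9)
x,y=st(-25,-.4); plan([x,y,8],18.9)
E
```

```text
d [ 1.96  0.2  13.71] w [-0.003 -0.001  0.002] | [519.2 -17.4 145.1] psi 19.0 F [-0.3  1.4 -0.1] t 27.5 j [-0.03  0.31 -0.04  1.22  0.    1.21] grip -0.0
d [ 5.46  0.21 13.71] w [-0.003 -0.001  0.002] | [519.2 -17.4 145.1] psi 19.0 F [-0.3  1.4 -0.1] t 27.5 j [-0.03  0.31 -0.04  1.22  0.    1.21] grip -0.0
```

Call:
{"fn": "arm_command", "kwargs": {
  "increments": [
    {"dx":1,"dy":0.1,"dz":4,"wx":0,"wy":0,"wz":0,"grip":0},
    {"dx":1,"dy":0.1,"dz":8,"wx":0,"wy":0,"wz":0,"grip":0},
    {"dx":1,"dy":0.1,"dz":12,"wx":0,"wy":0,"wz":0,"grip":0},
    {"dx":1,"dy":0.1,"dz":13.7,"wx":0,"wy":0,"wz":0,"grip":0},
    {"dx":1,"dy":0.1,"dz":13.7,"wx":0,"wy":0,"wz":0,"grip":0},
    {"dx":2,"dy":0.1,"dz":13.7,"wx":0,"wy":0,"wz":0,"grip":0},
    {"dx":3,"dy":0.1,"dz":13.7,"wx":0,"wy":0,"wz":0,"grip":0},
    {"dx":4,"dy":0.1,"dz":13.7,"wx":0,"wy":0,"wz":0,"grip":0},
    {"dx":4.8,"dy":0.1,"dz":13.7,"wx":0,"wy":0,"wz":0,"grip":0},
    {"dx":4.8,"dy":0.1,"dz":13.7,"wx":0,"wy":0,"wz":0,"grip":0}
  ]
}}

```text
clock: 28.5
eef_pos: [0.5055, 0.0295, 0.0103]
tool_rot: [0.58, 0.815, 0.0, 0.0]
ft_force: [0.1, -0.0, 0.0]
grip_width: 0.0002
grasp_force: 0.0
```

Call:
{"fn": "arm_command", "kwargs": {
  "increments": [
    {"dx":0.3,"dy":0,"dz":0,"wx":0,"wy":0,"wz":0,"grip":0},
    {"dx":0.6,"dy":0,"dz":0,"wx":0,"wy":0,"wz":0,"grip":0},
    {"dx":0.9,"dy":0,"dz":0,"wx":0,"wy":0,"wz":0,"grip":0},
    {"dx":1.1,"dy":0,"dz":0,"wx":0,"wy":0,"wz":0,"grip":0},
    {"dx":1.1,"dy":0,"dz":0,"wx":0,"wy":0,"wz":0,"grip":0},
    {"dx":1.1,"dy":0,"dz":0,"wx":0,"wy":0,"wz":0,"grip":0}
  ]
}}

```text
clock: 29.1
eef_pos: [0.5028, 0.0358, 0.0098]
tool_rot: [0.581, 0.814, -0.002, 0.002]
ft_force: [1.0, -7.1, 1.8]
grip_width: -0.0
grasp_force: 3.7
```

```bash
python3 - <<'E'
from h import *
x,y=st(-25,-.4); plan([x,y,8],18.9)
E
```

```text
d [-0.09 -0.01  0.18] w [-0.     0.006  0.   ] | [502.8  35.8   9.8] psi 18.9 F [ 1.  -7.1  1.8] t 29.1 j [ 0.07  0.41 -0.28  0.87 -0.01  1.32] grip -0.0
```

Call:
{"fn": "arm_command", "kwargs": {
  "increments": [
    {"dx":0.3,"dy":0,"dz":0,"wx":0,"wy":0,"wz":0,"grip":0},
    {"dx":0.5,"dy":0,"dz":0,"wx":0,"wy":0,"wz":0,"grip":0},
    {"dx":0.5,"dy":0,"dz":0,"wx":0,"wy":0,"wz":0,"grip":0},
    {"dx":0.5,"dy":0,"dz":0,"wx":0,"wy":0,"wz":0,"grip":0},
    {"dx":0.5,"dy":0,"dz":0,"wx":0,"wy":0,"wz":0,"grip":0}
  ]
}}

```text
clock: 29.6
eef_pos: [0.5032, 0.0357, 0.0107]
tool_rot: [0.583, 0.813, -0.004, 0.007]
ft_force: [4.2, -21.1, 2.8]
grip_width: 0.0001
grasp_force: 10.0
```

```bash
python3 - <<'E'
from h import *
x,y=st(-25,-.4); plan([x,y,8],18.9)
E
```

```text
d [-0.07 -0.05  0.28] w [ 0.001  0.016 -0.003] | [503.2  35.7  10.7] psi 18.7 F [  4.2 -21.1   2.8] t 29.6 j [ 0.08  0.41 -0.29  0.87 -0.02  1.33] grip 0.1
```

Call:
{"fn": "arm_command", "kwargs": {
  "increments": [
    {"dx":-2,"dy":0,"dz":0,"wx":0,"wy":0,"wz":0,"grip":0},
    {"dx":-6,"dy":0,"dz":0,"wx":0,"wy":0,"wz":0,"grip":0},
    {"dx":-7,"dy":0,"dz":-3,"wx":0,"wy":0,"wz":0,"grip":0},
    {"dx":-7,"dy":0,"dz":-7,"wx":0,"wy":0,"wz":0,"grip":0},
    {"dx":-7,"dy":0,"dz":-11,"wx":0,"wy":0,"wz":0,"grip":0},
    {"dx":-7,"dy":0,"dz":-13.7,"wx":0,"wy":0,"wz":0,"grip":0},
    {"dx":-7,"dy":0,"dz":-13.7,"wx":0,"wy":0,"wz":0,"grip":0},
    {"dx":-7,"dy":0,"dz":-13.7,"wx":0,"wy":0,"wz":0,"grip":0},
    {"dx":-7,"dy":0,"dz":-13.7,"wx":0,"wy":0,"wz":0,"grip":0}
  ]
}}

```text
clock: 30.5
eef_pos: [0.522, -0.0229, 0.1451]
tool_rot: [0.581, 0.814, -0.001, -0.001]
ft_force: [-1.0, 0.9, -0.8]
grip_width: -0.0002
grasp_force: 0.0
```

```bash
python3 - <<'E'
from h import *
p,d,c=grab('wrist'); P=cloud(d,c)*1000; a=np.radians(108.9)
S=np.c_[(P[:,:2]-[494.5,58.4])@[np.cos(a),np.sin(a)],(P[:,:2]-[494.5,58.4])@[-np.sin(a),np.cos(a)],P[:,2]][d.ravel()>0]
t=S[(abs(S[:,1])<20)&(S[:,0]<5)&(S[:,0]>-40)&(S[:,2]>60)&(S[:,2]<70)]; print('tab',np.percentile(t[:,0],[1,99]),np.percentile(t[:,1],[1,99]),np.median(t[:,2]))
t=S[(abs(S[:,1])<11)&(S[:,0]<4)&(S[:,0]>-2)&(S[:,2]<50)]; print('top',np.median(t[:,2]))
r=S[(S[:,0]<115)&(S[:,0]>-10)&(S[:,2]>54)&(S[:,2]<62)&(abs(S[:,1]-25)<7)]; print('roof x',np.percentile(r[:,0],[1,99]))
plan([118,486,300],76)
E
```

```text
tab [-13.04537393  -5.159244  ] [-15.7466502   15.78625168] 64.90433079524036
top 35.03521709556401
roof x [7.10239138e-02 7.21282274e+01]
d [ 61.29 -21.65 -15.37] w [-0.002 -0.003 -0.994] | [521.9 -22.8 144.9] psi 19.0 F [ 0.2  0.5 -0.5] t 30.55 j [-0.04  0.32 -0.04  1.22  0.    1.2 ] grip 0.0
```

The second push (21 N) left it in the same place, and two different finger heights gave the same stop, so it is home against the end wall. I retract and do a last check of the neighbours and the scale.

Call:
{"fn": "arm_command", "kwargs": {
  "increments": [
    {"dx":0,"dy":0,"dz":-4,"wx":0,"wy":0,"wz":0,"grip":0},
    {"dx":-2,"dy":-4,"dz":-8,"wx":0,"wy":0,"wz":0,"grip":0},
    {"dx":-5,"dy":-8,"dz":-8,"wx":0,"wy":0,"wz":0,"grip":0},
    {"dx":-8,"dy":-12,"dz":-8,"wx":0,"wy":0,"wz":0,"grip":0},
    {"dx":-11,"dy":-15,"dz":-8,"wx":0,"wy":0,"wz":0,"grip":0},
    {"dx":-14,"dy":-18,"dz":-8,"wx":0,"wy":0,"wz":0,"grip":0},
    {"dx":-17,"dy":-18,"dz":-8,"wx":0,"wy":0,"wz":0,"grip":0},
    {"dx":-20,"dy":-18,"dz":-8,"wx":0,"wy":0,"wz":0,"grip":0},
    {"dx":-20,"dy":-18,"dz":-8,"wx":0,"wy":0,"wz":0,"grip":0},
    {"dx":-20,"dy":-18,"dz":-8,"wx":0,"wy":0,"wz":0,"grip":0}
  ]
}}

```text
clock: 31.55
eef_pos: [0.4173, -0.2704, 0.2248]
tool_rot: [0.581, 0.814, 0.0, -0.002]
ft_force: [-0.1, 0.4, -0.3]
grip_width: 0.0001
grasp_force: 0.0
```

```bash
python3 - <<'E'
from h import *
scale('top'); scale('scene')
p,d,c=grab('top'); P=cloud(d,c).reshape(400,640,3)*1000
for n,q in dict(beaker=(288,164,312,190,20,100),jar=(322,232,345,256,60,100),rack=(375,215,425,252,28,42),dish=(198,215,232,246,30,80),wash=(345,125,368,163,100,200)).items():
    Q=P[q[1]:q[3],q[0]:q[2]].reshape(-1,3); Q=Q[(Q[:,2]>q[4])&(Q[:,2]<q[5])]; print(n,np.round(cv2.minAreaRect(Q[:,:2].astype(np.float32))[0],1))
a=np.radians(108.9); Q=P.reshape(-1,3); L=np.c_[(Q[:,:2]-[494.5,58.4])@[np.cos(a),np.sin(a)],(Q[:,:2]-[494.5,58.4])@[-np.sin(a),np.cos(a)],Q[:,2]]
m=(abs(L[:,1])<20)&(L[:,0]<3)&(L[:,0]>-30)&(L[:,2]>59)&(L[:,2]<72); print('tab',np.percentile(L[m,0],[0,50,100]))
o=monitor.get_obs(); print(o['clock'],o['eef_pos'],o['ft_force'])
E
```

```text
160.0 103 ; 138.5 119 ; 118.0 132 ; 99.0 130 ; 80.5 132 ; 58.0 93 ; 40.0 121 ; 20.5 125 ; 1.5 119 ; -20.5 115 ; -38.5 84 ; 
113.5 47 ; 82.0 155 ; 59.0 137 ; 20.5 148 ; -20.0 163 ; -44.5 138 ; 
beaker [636.1  36.7]
jar [400.9 -42.9]
rack [ 410.7 -270.2]
dish [494.5 340.7]
wash [ 712.5 -158.6]
tab [-10.73196232  -6.88136139   2.15988045]
31.7 [ 0.41769165 -0.26950878  0.22597097] [-1.03709134 -0.33368525  0.59004553]
```

Everything is in order: the sleeve is at 8, the cassette is home (tab centre about −7 to −9 mm), the neighbours haven't moved, and the arm is clear.

```bash
python3 -c "
from workcell import job
print(job.job_done())"
```

```text
the job is handed in; nothing more can be done
None
```

The job is handed in at about 32 s: the sleeve rests at 8, the cassette was then slid in tab last to a hard stop (tab about 1 mm short of nominal by camera, within calibration error), and the beaker, jar, wide rack, dishes and wash bottle read unmoved (tip box and green look-alike not re-measured).

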